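Fetch the dovetail template from the cabinet door and show its label

ROBOT

A 7-joint arm with a two-finger parallel gripper is mounted at the origin on the work surface. World frame = base frame: x ahead of the robot, y to its left, z up, the work surface at z = 0. Lengths are in mm, angles in rad, forces in N, time in s.
With the tool pointing down it reaches from about 425 to 925 mm from the base axis. Payload 6.8 kg.
Tool frame: the origin (TCP) lies midway between the tips of the shut fingers; the grasp point (between the pads) lies 19 mm behind it (manip.tcp_to_grasp is the x of the grasp point in the tool frame, in mm); x points along the fingers, y is the direction in which the jaws open and shut, and the axes are right-handed (so a half turn about x gives the same grasp; the last joint's range is limited). The gripper opens to 88 mm and grips with 3 to 60 N. Pads are 20 mm wide; open, the fingers measure 115 mm over their backs; the gripper's body (75 mm by 178 mm) begins 61 mm behind the grasp point.
Start: joints at [-1.385, 0.477, 0.022, 1.555, -0.011, 1.109, -0.083], TCP at [195.47, 646.095, 222.664] pointing down, gripper open.
Joint ranges: [-2.96, 2.96], [-0.34, 2.1], [-1.41, 1.46], [0.24, 2.44], [-1.37, 4.51], [0.17, 1.92], [-2.96, 2.96]. Speed limits (rad/s): [2.39, 2.39, 3.14, 3.14, 3.14, 3.14, 3.14].

INTERFACE

Orientations are given as a rotation vector (axis times angle).
In Python, from station import observe, optics, manip gives the robot as it stands.
- The arm moves only by the tool move_arm, never from a script. Its argument "commands" is a list of rows, each an object of numbers: "ax", "ay", "az": the turn, a rotation vector about the world's x, y, z in degrees; "x", "y", "z": the shift along the world's x, y, z in m; "claw": the finger opening in m, from 0 to 0.0878. A call has exactly 10 rows; each row is the pose to reach, as a shift and turn from the pose measured when the call began; what a row does not reach only later rows make up. A row lasts 1/10 s, in which the tool goes at most 50 mm and 8.59 degrees, less where a joint would pass 70% of its speed; a pose out of reach is approached as far as the arm can. A call with a gripper value outside its range is refused whole. The fingers move at their own pace and stop on an object; the grip force is fixed at half the most. Time passes only in rows, so rows that repeat a pose let the fingers close, or fill a call up. It gives the time, the measured TCP pose, the force and the opening at its end, in the units of the state.
- observe(): the state, without advancing time (a new reading comes with each control period).
- optics.read_camera(name): name is "scene" or "top" or "wrist"; returns the picture (384x512x3 uint8, blue, green, red); there is no depth.
- optics.get_calibration(name): a dict with "vfov" (degrees; the focal length in pixels is half the picture's height over the tangent of half this angle, whatever the lens; pixels are square), "cx", "cy" (the principal point, pixels), "world_from_camera" (4x4, takes a point from camera to world coordinates). Camera axes: x right, y down, z forward; pixel columns grow to the right and rows downward; lengths in mm; the calibration is good to about 2 mm. The wrist camera is an equidistant fisheye: a pixel r from the principal point sees the ray r / f radians off the axis. A picture is of the moment at which its call begins: read the wrist's pose just before it. get_calibration takes no time and is no camera call; for the wrist camera it gives the pose at the moment of the call.
- manip.close_job(): hands the job in, once; it reports no verdict.
The state is a dict: "time_s": time; "joints": joint angles; "dq": joint speeds; "joint_torque": joint torques, N m; "tool_pos": TCP position; "tool_rot": TCP orientation; "contact_force": force on the tool from outside, world axes, zero at the start; "moment": the same for the moment, N m; "finger_gap": finger opening in mm.
Only numpy, scipy, OpenCV 4.12 (cv2) and the standard library are available. Lean on these libraries where they do the work, as an engineer would, in place of code of your own. Each camera call takes 0.05 s, during which the arm holds its last target.

TASK

Swing the small bench cabinet's door wide open by its handle; on the shelf inside the door an acrylic dovetail template stands on edge in a slotted stand. Find its frosted end by the small corner notch, pick the template out by its other, tinted end so that the frosted end stays uncovered, then raise it well above the cabinet and turn it so that the face with the yellow label looks up, lying about level. Finish while still holding it there, with the door left open, the stand still upright on its shelf and the other things on the bench left alone.

Things in the scene. Friction and masses are not known exactly. Their poses are not given: they have to be found in the camera images.
- cabinet: Cream cabinet, 200 deep (x) x 246 wide (y) x 190 mm high, fixed to the bench. Origin: centre of its underside. Its own -x side is the front, roughly facing the robot, closed by the door; top, sides and back are closed. Place and yaw vary.
- door (a joint): Door angle, rad: 0 closed (the start), grows as it opens towards the robot, stop at 1.8; wide open is over 1.2. Upright hinge at the front edge on the cabinet's own +y side (left as the robot sees it). Light friction (0.12 N m): it stays where left. Panel 240 wide, 15 thick, top at z = 0.188 m.
- door_handle (a point): Middle (z = 0.127 m) of the door's handle: upright dark bar, 11 mm thick, about 100 mm long (z 0.077 to 0.177 m), 35 mm off the door's outer face, 210 mm from the hinge line. Axes turn with the door: x from the bar towards the panel, y along the door towards the hinge, z up. The bar's upper part can be pinched from above.
- door_hinge (a point): Point on the vertical hinge line at the handle's height (z = 0.127 m); stays put as the door opens. Axes turn with the door like the handle's.
- stand: Dark wooden stand, 84 x 36 x 33 mm, about 0.3 kg, loose on the rimmed shelf (floor z = 0.078 m) on the door's inner face; swings out with the door and is then free from above. Origin: centre of its underside. Slot along its own x, 10.5 wide, 25 mm deep. Turned any way.
- template_center (a point): Centre of the acrylic template, a plate 110 long (own x) x 8 thick (y) x 75 mm tall (z), 65 g, standing in the stand's slot along it, own z up, top 50 mm above the stand at z = 0.161 m; may lean 0.1 rad. x = -55 to +15 mm is tinted teal, +15 to +55 mm is the frosted white end. Label on the +y face: shown label up, own y points up.
- template_notch (a point): The square notch, 10 x 10 mm, in the upper corner of the template's frosted end, 50 mm along own +x and 32 mm up from its centre. Looking straight at the face with the yellow label (24 x 46 mm), the frosted end is at the left and the notch at its upper left. Axes as the template's.
- glue_center (a point): Centre of a white glue bottle with a green band, 60 mm diameter, 150 mm high, on the bench. Leave alone.
- mallet_head (a point): Centre of the head of a wooden mallet lying on the bench: head 55 x 100 x 60 mm, handle 24 mm thick reaching 220 mm along its own -x. Leave alone.
- offcuts_center (a point): Centre of a flat stack of two pale wood offcuts, 165 x 70 x 40 mm, on the bench. Leave alone.

How it is judged (in metres and radians):
On the way, in this order (a step that is already met when the one before it is completed fails the run):
1. the door is wide open (more than 1.2 rad), the template still standing in its stand (value of joint door above 1.2 rad and angle between template_center's own z axis and vertical below 0.25 rad and height (world z) of template_center below 0.14 m), for 0.2 s.
2. the template is lifted out of the stand between the fingers (height (world z) of template_center above 0.165 m and contact force between template and the fingers above 0.5 N and contact force between template and stand below 0.1 N), for 0.1 s.
At the end, for the whole second after the job is handed in: Template still in the fingers, gripped in its tinted half (grip centre at own x < 0), touching nothing else, centre above 0.21 m, label face up within 0.7 rad; door open over 1.0 rad; stand upright (0.2 rad) on its shelf (angle between template_center's own y axis and vertical below 0.7 rad and height (world z) of template_center above 0.21 m and x of the grasp point in the frame of template_center below 0 m and contact force between template and the fingers above 0.5 N and linear speed of template below 0.05 m/s and contact force between template and stand below 0.1 N and contact force between template and cabinet below 0.1 N and contact force between template and bench below 0.1 N and contact force between template and glue below 0.1 N and contact force between template and mallet below 0.1 N and contact force between template and offcuts below 0.1 N and value of joint door above 1 rad and angle between stand's own z axis and vertical below 0.2 rad and height (world z) of stand above 0.07 m); the arm keeps its last pose, push and grip.
It fails at once if the offcuts is pushed more than 30 mm (distance of offcuts_center from where it was at the start of the episode above 0.03 m).
It fails at once if the glue is pushed more than 30 mm (distance of glue_center from where it was at the start of the episode above 0.03 m).
It fails at once if the mallet is pushed more than 30 mm (distance of mallet_head from where it was at the start of the episode above 0.03 m).
It fails at once if the stand is tipped over or lifted off its shelf (angle between stand's own z axis and vertical above 0.6 rad or height (world z) of stand above 0.13 m or height (world z) of stand below 0.06 m).
It also fails if it takes over 58 s, if anything falls off the work surface, if the arm or the gripper's body presses on something with over 40 N, if the wrist force passes 120 N, or if a joint passes its speed limit or range.

## Working session

There is one attempt and no reset: what is moved stays moved. The work goes in short steps, Python scripts to look and compute and a tool call to move; the robot and the scene stay as the last step left them, time stands still between calls to the robot, and variables do not carry over. Pictures are saved under pics/ and viewed, and the job is handed in when it is done.

Besides the shell and the picture viewer there is one more tool, called after "Call:" in YAML: its name, and indented under it one key for each argument. move_arm: Moves the arm, as the interface text tells. Its arguments: {"type":"object","properties":{"commands":{"type":"array"}},"required":["commands"]}

```bash
ls; mkdir -p pics
python3 - <<'E'
from station import observe, optics, manip
import cv2
s=observe();print(s)
for n in ["scene","top","wrist"]:
    c=optics.get_calibration(n);print(n,c)
    cv2.imwrite(f"pics/{n}0.png",cv2.resize(optics.read_camera(n),None,fx=1.5,fy=1.5))
print(manip.tcp_to_grasp)
E
```

```text
pics
{'time_s': 0.0, 'joints': array([-1.38512831,  0.47781349,  0.02235799,  1.55644747, -0.01149051,
        1.10925268, -0.08312901]), 'dq': array([ 0.00080118,  0.00069204,  0.00029973,  0.00079533, -0.00067689,
        0.0026588 , -0.00225001]), 'joint_torque': array([ 7.04968124e-05, -5.82874954e+01,  1.53463572e+00, -2.72585571e+01,
       -5.42584551e-02,  1.74829614e-02,  1.79927183e-04]), 'tool_pos': array([195.31029045, 645.50882401, 221.67476657]), 'tool_rot': array([ 0.22918439,  1.55858101, -0.23200283]), 'contact_force': array([-0.28857743,  0.00235441, -0.46839415]), 'moment': array([-0.01288879, -0.01934284, -0.05343858]), 'finger_gap': 87.68292869687821}
scene {'vfov': 46.418693211980006, 'cx': 251.55798882201933, 'cy': 180.4709345683954, 'world_from_camera': array([[-8.77592078e-01,  3.04265728e-01, -3.70478760e-01,
         1.15161876e+03],
       [ 4.78821415e-01,  5.18078767e-01, -7.08748505e-01,
         9.92622590e+02],
       [-2.37107010e-02, -7.99385238e-01, -6.00350768e-01,
         9.95659894e+02],
       [ 0.00000000e+00,  0.00000000e+00,  0.00000000e+00
[... 242 characters left out ...]
, -1.41237181e-02,  1.12780044e-02,
        -7.54067480e+01],
       [-1.01944428e-02, -7.45722102e-02, -9.97163507e-01,
         1.64211776e+03],
       [ 0.00000000e+00,  0.00000000e+00,  0.00000000e+00,
         1.00000000e+00]])}
wrist {'vfov': 65.70646984690485, 'cx': 258.3777963949443, 'cy': 192.6756526963237, 'world_from_camera': array([[ 2.90129686e-01,  9.26696989e-01,  2.38867026e-01,
         1.30262172e+02],
       [ 9.56981323e-01, -2.80059831e-01, -7.58501044e-02,
         6.64458014e+02],
       [-3.39300420e-03,  2.50597650e-01, -9.68085381e-01,
         3.86531657e+02],
       [ 0.00000000e+00,  0.00000000e+00,  0.00000000e+00,
         1.00000000e+00]])}
-18.700000000000003
```

View pics/scene0.png

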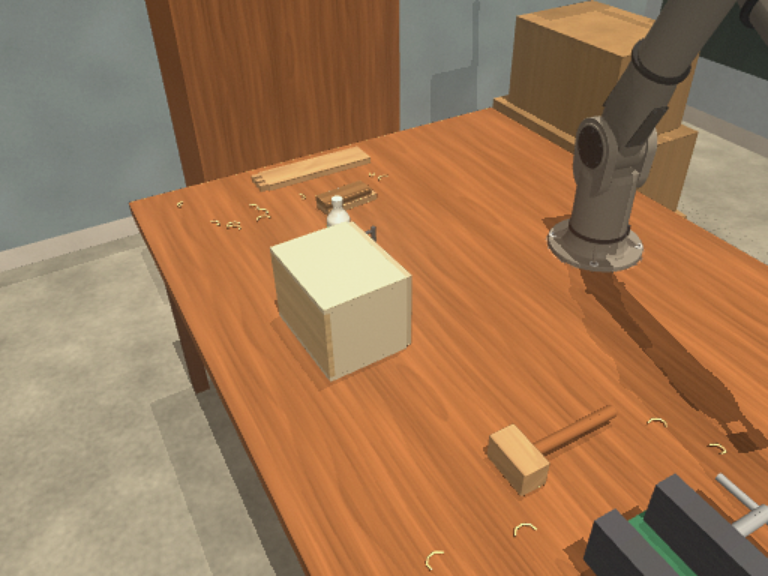

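View pics/top0.png

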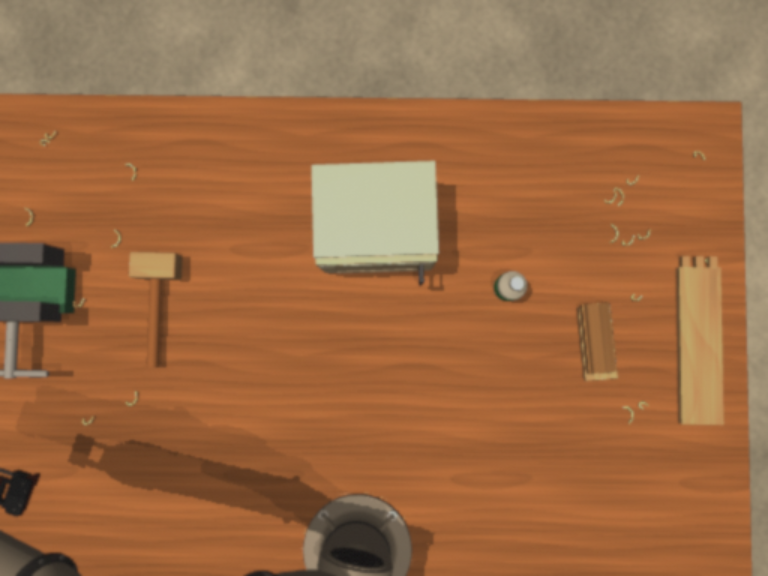

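View pics/wrist0.png

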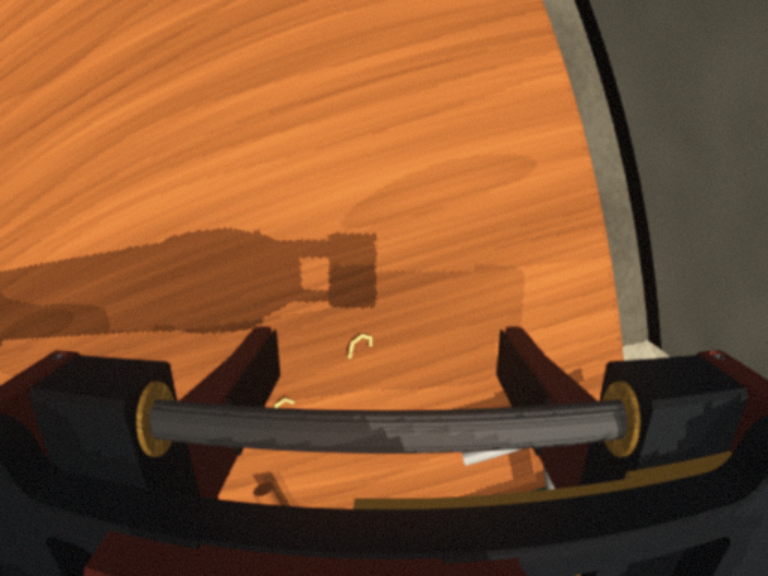

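```bash
cat > h.py <<'E'
from station import observe, optics, manip
import numpy as np, cv2
from scipy.spatial.transform import Rotation as R
def ray(name,u,v,cal=None):
    c=cal or optics.get_calibration(name)
    f=192/np.tan(np.radians(c['vfov']/2))
    d=np.array([(u-c['cx'])/f,(v-c['cy'])/f,1.])
    if name=='wrist':
        r=np.hypot(d[0],d[1]); d=np.array([d[0]/r*np.sin(r),d[1]/r*np.sin(r),np.cos(r)]) if r>0 else d
    T=np.array(c['world_from_camera']); return T[:3,3],T[:3,:3]@d
def atz(name,u,v,z,cal=None):
    o,d=ray(name,u,v,cal); return o+d*(z-o[2])/d[2]
def proj(name,P,cal=None):
    c=cal or optics.get_calibration(name)
    f=192/np.tan(np.radians(c['vfov']/2))
    T=np.array(c['world_from_camera']); p=T[:3,:3].T@(np.array(P,float)-T[:3,3])
    if name=='wrist':
        r=np.hypot(p[0],p[1]);th=np.arctan2(r,p[2]); return np.array([c['cx']+f*th*p[0]/r,c['cy']+f*th*p[1]/r])
    return np.array([c['cx']+f*p[0]/p[2],c['cy']+f*p[1]/p[2]])
def crop(name,u0,v0,u1,v1,s,out):
    im=optics.read_camera(name); cv2.imwrite(out,cv2.resize(im[v0:v1,u0:u1],None,fx=s,fy=s,interpolation=cv2.INTER_CUBIC))
E
python3 - <<'E'
from h import *
crop('top',195,95,355,215,5,'pics/t1.png')
E
```

```text
(no output)
```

View pics/t1.png

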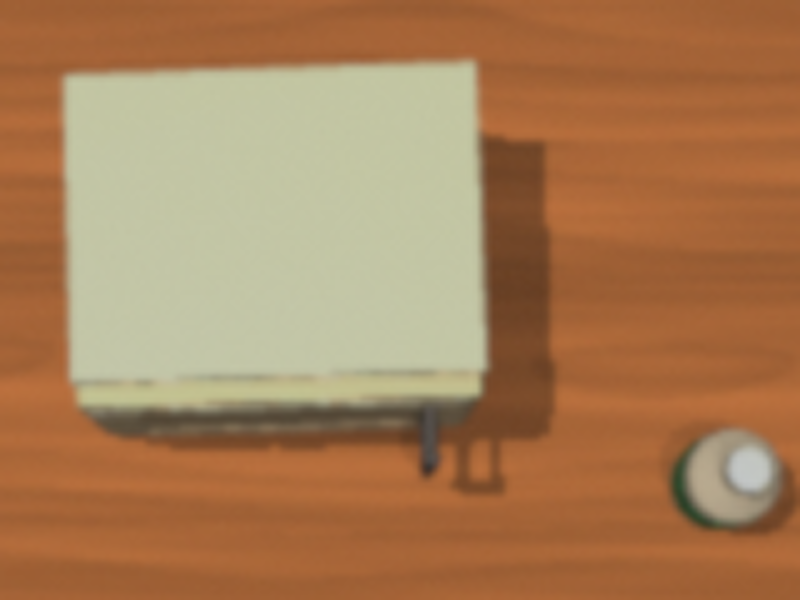

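Run:
```python
from h import *
P=[atz('top',195+u/5,95+v/5,190)[:2] for u,v in [(65,74),(475,61),(488,370),(72,382)]]
P=np.array(P);print(P)  # BL(+x,+y), BR(+x,-y), FR, FL
M=np.array([[100,123],[100,-123],[-100,-123],[-100,123]])
c=P.mean(0); A=P-c
th=np.arctan2((M[:,0]*A[:,1]-M[:,1]*A[:,0]).sum(),(M*A).sum())
print(c,th, [np.linalg.norm(P[i]-P[(i+1)%4]) for i in range(4)])
Rm=np.array([[np.cos(th),-np.sin(th)],[np.sin(th),np.cos(th)]])
for nm,l in dict(hinge=[-100,120],hinge2=[-115,120],bar=[-150,-90],bar0=[-115-35,-90]).items():
    p=c+Rm@np.array(l);print(nm,p, [ (proj('top',[*p,z])-[195,95])*5 for z in (177,127,77)])
for z in(130,150): print(atz('top',195+735/5,95+478/5,z))
```

```text
[[ 795.82220752   92.66160444]
 [ 806.76718432 -152.12147958]
 [ 621.44230952 -161.66251237]
 [ 610.90386091   84.3639593 ]]
[708.73389057 -34.18960705] 0.04541645303118821 [np.float64(245.02765300692604), np.float64(185.57031154307984), np.float64(246.25207341140214), np.float64(185.1044187190423)]
hinge [603.38890456  81.14657081] [array([ 79.44498274, 396.88998921]), array([ 87.91507378, 404.93690382]), array([ 95.84828084, 412.47375785])]
hinge2 [588.40437181  80.46555819] [array([ 80.03334147, 421.90401866]), array([ 88.49040876, 429.1375495 ]), array([ 96.41103474, 435.91224932])]
bar [ 562.97463878 -130.9069298 ] [array([433.99360531, 469.44320216]), array([430.84808434, 475.13560774]), array([427.90263154, 480.46595274])]
bar0 [ 562.97463878 -130.9069298 ] [array([433.99360531, 469.44320216]), array([430.84808434, 475.13560774]), array([427.90263154, 480.46595274])]
[ 563.66229337 -317.16640094  130.        ]
[ 562.28237225 -313.96877098  150.        ]
```

Run:
```python
from h import *
s=observe();Rt=R.from_rotvec(s['tool_rot']).as_matrix();print(Rt.round(3))
back=np.array([801.3,-29.7]);th=.0454;Rm=np.array([[np.cos(th),-np.sin(th)],[np.sin(th),np.cos(th)]])
c=back-100*Rm[:,0];print(c, 'bar',c+Rm@[-135,-90],'hinge',c+Rm@[-100,120],c+Rm@[-85,120])
```

```text
[[-0.     0.29   0.957]
 [-0.001  0.957 -0.29 ]
 [-1.    -0.001  0.   ]]
[701.4030403  -34.23844055] bar [ 570.6267412  -130.27259902] hinge [596.05995194  81.09947054] [611.04449589  81.78023662]
```

Call:
move_arm:
  commands:
    - {"x": 0.02, "y": -0.03, "z": 0.04, "az": 1, "claw": 0.05}
    - {"x": 0.05, "y": -0.06, "z": 0.06, "az": 1, "claw": 0.05}
    - {"x": 0.08, "y": -0.1, "z": 0.08, "az": 2, "claw": 0.05}
    - {"x": 0.11, "y": -0.13, "z": 0.08, "az": 3, "claw": 0.05}
    - {"x": 0.14, "y": -0.17, "z": 0.08, "az": 4, "claw": 0.05}
    - {"x": 0.17, "y": -0.2, "z": 0.08, "az": 5, "claw": 0.05}
    - {"x": 0.2, "y": -0.24, "z": 0.08, "az": 6, "claw": 0.05}
    - {"x": 0.23, "y": -0.28, "z": 0.08, "az": 7, "claw": 0.05}
    - {"x": 0.255, "y": -0.31, "z": 0.08, "az": 8, "claw": 0.05}
    - {"x": 0.285, "y": -0.346, "z": 0.08, "az": 9, "claw": 0.05}

```text
schema error: expected keys ax, ay, az, x, y, z, claw
```

Call:
move_arm:
  commands:
    - {"ax": 0, "ay": 0, "x": 0.02, "y": -0.03, "z": 0.04, "az": 1, "claw": 0.05}
    - {"ax": 0, "ay": 0, "x": 0.05, "y": -0.06, "z": 0.06, "az": 1, "claw": 0.05}
    - {"ax": 0, "ay": 0, "x": 0.08, "y": -0.1, "z": 0.08, "az": 2, "claw": 0.05}
    - {"ax": 0, "ay": 0, "x": 0.11, "y": -0.13, "z": 0.08, "az": 3, "claw": 0.05}
    - {"ax": 0, "ay": 0, "x": 0.14, "y": -0.17, "z": 0.08, "az": 4, "claw": 0.05}
    - {"ax": 0, "ay": 0, "x": 0.17, "y": -0.2, "z": 0.08, "az": 5, "claw": 0.05}
    - {"ax": 0, "ay": 0, "x": 0.2, "y": -0.24, "z": 0.08, "az": 6, "claw": 0.05}
    - {"ax": 0, "ay": 0, "x": 0.23, "y": -0.28, "z": 0.08, "az": 7, "claw": 0.05}
    - {"ax": 0, "ay": 0, "x": 0.255, "y": -0.31, "z": 0.08, "az": 8, "claw": 0.05}
    - {"ax": 0, "ay": 0, "x": 0.285, "y": -0.346, "z": 0.08, "az": 9, "claw": 0.05}

```text
time_s: 1.2
tool_pos: [480.7, 298.8, 302.1]
tool_rot: [0.106, 1.568, -0.106]
contact_force: [0.3, 0.1, -0.0]
finger_gap: 50.2
```

Call:
move_arm:
  commands:
    - {"ax": 0, "ay": 0, "x": 0.01, "y": -0.04, "z": 0, "az": 1, "claw": 0.05}
    - {"ax": 0, "ay": 0, "x": 0.02, "y": -0.08, "z": 0, "az": 2, "claw": 0.05}
    - {"ax": 0, "ay": 0, "x": 0.03, "y": -0.125, "z": 0, "az": 3, "claw": 0.05}
    - {"ax": 0, "ay": 0, "x": 0.04, "y": -0.17, "z": 0, "az": 4, "claw": 0.05}
    - {"ax": 0, "ay": 0, "x": 0.05, "y": -0.215, "z": 0, "az": 5, "claw": 0.05}
    - {"ax": 0, "ay": 0, "x": 0.06, "y": -0.26, "z": 0, "az": 6, "claw": 0.05}
    - {"ax": 0, "ay": 0, "x": 0.07, "y": -0.305, "z": 0, "az": 7, "claw": 0.05}
    - {"ax": 0, "ay": 0, "x": 0.08, "y": -0.35, "z": 0, "az": 8, "claw": 0.05}
    - {"ax": 0, "ay": 0, "x": 0.085, "y": -0.39, "z": 0, "az": 9, "claw": 0.05}
    - {"ax": 0, "ay": 0, "x": 0.09, "y": -0.429, "z": 0, "az": 10.5, "claw": 0.05}

```text
time_s: 2.2
tool_pos: [570.6, -132.1, 302.1]
tool_rot: [-0.039, 1.571, 0.038]
contact_force: [0.1, -0.2, 0.4]
finger_gap: 49.7
```

Run:
```python
from h import *
s=observe();print(s['tool_pos'],s['joints'].round(2));Rt=R.from_rotvec(s['tool_rot']).as_matrix();print(Rt.round(3))
cv2.imwrite('pics/w2.png',cv2.resize(optics.read_camera('wrist'),None,fx=1.5,fy=1.5))
for z in (177,77): print(1.5*proj('wrist',[570.6,-130.3,z]))
```

```text
[ 570.58741585 -132.10601331  302.11391344] [-0.23  0.28  0.44  1.7  -0.12  1.19  1.86]
[[-0.    -0.049  0.999]
 [-0.001  0.999  0.049]
 [-1.    -0.001 -0.   ]]
[405.6069137  280.65624071]
[401.90401185 254.54490439]
```

View pics/w2.png

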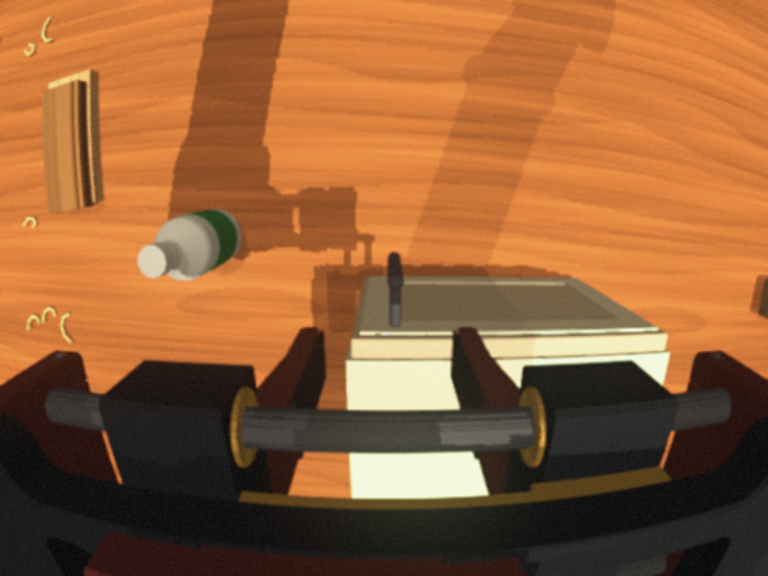

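Run:
```python
from h import *
im=optics.read_camera('wrist');cv2.imwrite('pics/w3.png',cv2.resize(im[150:260,220:340],None,fx=5,fy=5,interpolation=cv2.INTER_CUBIC))
print(optics.get_calibration('wrist'))
f=lambda p:(proj('wrist',p)-[220,150])*5
print('FR corner190',f([621.4,-161.7,190]),'bar top',f([570.6,-130,177]),'barbot',f([570.6,-130,77]), 'door outer', f([600,-157,188]))
```

```text
{'vfov': 65.70646984690485, 'cx': 258.3777963949443, 'cy': 192.6756526963237, 'world_from_camera': array([[-3.92694931e-02,  9.67546663e-01,  2.49622437e-01,
         5.01891982e+02],
       [ 9.99215221e-01,  3.93193300e-02,  4.78878702e-03,
        -1.40434461e+02],
       [-5.18161208e-03,  2.49614592e-01, -9.68331403e-01,
         4.67035659e+02],
       [ 0.00000000e+00,  0.00000000e+00,  0.00000000e+00,
         1.00000000e+00]])}
FR corner190 [ 70.8438536  438.81574598] bar top [237.9104956  185.91469103] barbot [228.5109158   98.91973537] door outer [ 96.57306549 337.15939644]
```

View pics/w3.png

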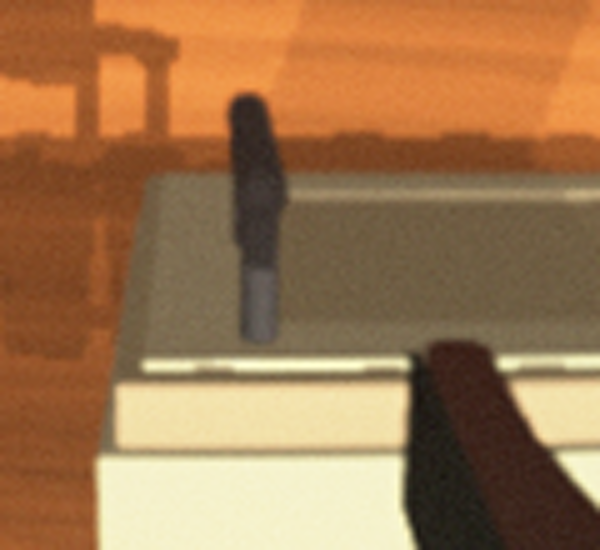

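Run:
```python
from h import *
s=observe();print(s['tool_pos'],abs(s['dq']).max())
c=optics.get_calibration('wrist')
im=optics.read_camera('wrist');cv2.imwrite('pics/w4.png',cv2.resize(im[150:260,220:340],None,fx=5,fy=5,interpolation=cv2.INTER_CUBIC))
f=lambda p:(proj('wrist',p,c)-[220,150])*5
print('FR corner190',f([621.4,-161.7,190]),'bar top',f([570.6,-130,177]),'barbot',f([570.6,-130,77]), 'door outer', f([600,-157,188]))
s=observe();print(s['tool_pos'],abs(s['dq']).max())
```

```text
[ 569.86829983 -137.16165516  302.27597056] 0.08714778400139238
FR corner190 [ 70.8438536  438.81574598] bar top [237.9104956  185.91469103] barbot [228.5109158   98.91973537] door outer [ 96.57306549 337.15939644]
[ 570.15514567 -133.61385211  302.04360775] 0.05833210770355362
```

View pics/w4.png

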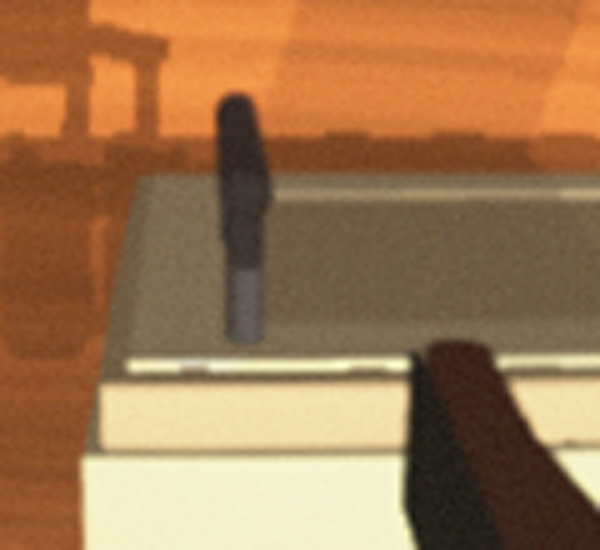

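Call:
move_arm:
  commands:
    - {"ax": 0, "ay": 0, "az": 0, "x": 0, "y": 0.005, "z": 0, "claw": 0.05}
    - {"ax": 0, "ay": 0, "az": 0, "x": 0, "y": 0.005, "z": -0.03, "claw": 0.05}
    - {"ax": 0, "ay": 0, "az": 0, "x": 0, "y": 0.005, "z": -0.06, "claw": 0.05}
    - {"ax": 0, "ay": 0, "az": 0, "x": 0, "y": 0.005, "z": -0.09, "claw": 0.05}
    - {"ax": 0, "ay": 0, "az": 0, "x": 0, "y": 0.005, "z": -0.12, "claw": 0.05}
    - {"ax": 0, "ay": 0, "az": 0, "x": 0, "y": 0.005, "z": -0.14, "claw": 0.05}
    - {"ax": 0, "ay": 0, "az": 0, "x": 0, "y": 0.005, "z": -0.16, "claw": 0.05}
    - {"ax": 0, "ay": 0, "az": 0, "x": 0, "y": 0.005, "z": -0.16, "claw": 0.04}
    - {"ax": 0, "ay": 0, "az": 0, "x": 0, "y": 0.005, "z": -0.16, "claw": 0.025}
    - {"ax": 0, "ay": 0, "az": 0, "x": 0, "y": 0.005, "z": -0.16, "claw": 0.02}

```text
time_s: 3.35
tool_pos: [571.1, -127.9, 143.3]
tool_rot: [-0.035, 1.569, 0.033]
contact_force: [-0.4, 0.3, 0.3]
finger_gap: 29.2
```

Run:
```python
from h import *
cv2.imwrite('pics/w5.png',cv2.resize(optics.read_camera('wrist'),None,fx=1.5,fy=1.5))
```

```text
(no output)
```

View pics/w5.png

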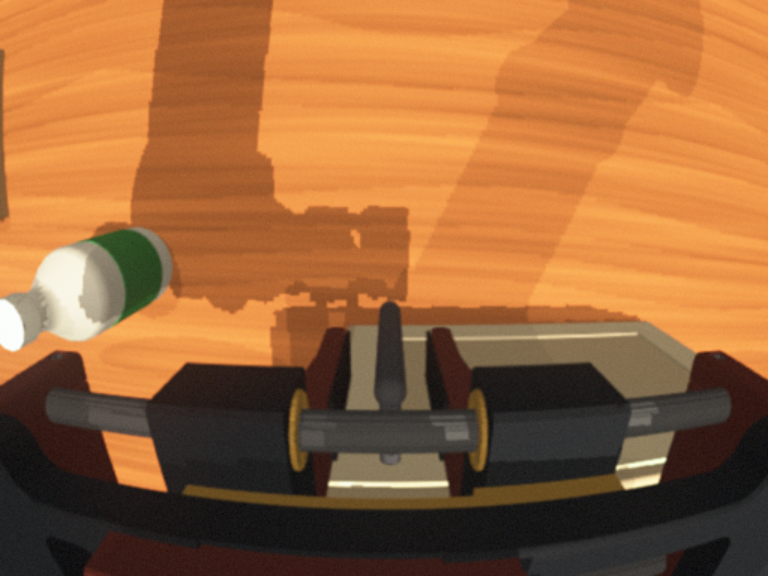

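Call:
move_arm:
  commands:
    - {"ax": 0, "ay": 0, "az": 0, "x": 0, "y": 0, "z": 0, "claw": 0.005}
    - {"ax": 0, "ay": 0, "az": 0, "x": 0, "y": 0, "z": 0, "claw": 0.005}
    - {"ax": 0, "ay": 0, "az": 0, "x": 0, "y": 0, "z": 0, "claw": 0.005}
    - {"ax": 0, "ay": 0, "az": 0, "x": 0, "y": 0, "z": 0, "claw": 0.005}
    - {"ax": 0, "ay": 0, "az": 0, "x": 0, "y": 0, "z": 0, "claw": 0.005}
    - {"ax": 0, "ay": 0, "az": 0, "x": 0, "y": 0, "z": 0, "claw": 0.005}
    - {"ax": 0, "ay": 0, "az": 0, "x": 0, "y": 0, "z": 0, "claw": 0.005}
    - {"ax": 0, "ay": 0, "az": 0, "x": 0, "y": 0, "z": 0, "claw": 0.005}
    - {"ax": 0, "ay": 0, "az": 0, "x": 0, "y": 0, "z": 0, "claw": 0.005}
    - {"ax": 0, "ay": 0, "az": 0, "x": 0, "y": 0, "z": 0, "claw": 0.005}

```text
time_s: 4.4
tool_pos: [571.8, -127.3, 144.4]
tool_rot: [-0.035, 1.567, 0.034]
contact_force: [-1.7, 4.3, 6.8]
finger_gap: 10.2
```

```bash
cat > arc.py <<'E'
import numpy as np,sys
def arc(r,a0,a1,n):
    for i in range(1,n+1):
        p=(a1-a0)*i/n
        c,s=np.cos(-p),np.sin(-p)
        print(round(float(np.degrees(-p)),1), [round(float(c*r[0]-s*r[1]-r[0])/1000,4), round(float(s*r[0]+c*r[1]-r[1])/1000,4)])
E
python3 -c "
from arc import *
arc(np.array([-29,-209.]),0,.4,10)"
```

```text
-2.3 [-0.0083, 0.0013]
-4.6 [-0.0166, 0.003]
-6.9 [-0.0248, 0.005]
-9.2 [-0.0329, 0.0073]
-11.5 [-0.0409, 0.0099]
-13.8 [-0.0488, 0.0129]
-16.0 [-0.0566, 0.0162]
-18.3 [-0.0643, 0.0197]
-20.6 [-0.0718, 0.0236]
-22.9 [-0.0791, 0.0278]
```

Call:
move_arm:
  commands:
    - {"ax": 0, "ay": 0, "az": -2.3, "x": -0.008, "y": 0.001, "z": 0, "claw": 0.005}
    - {"ax": 0, "ay": 0, "az": -4.6, "x": -0.0166, "y": 0.003, "z": 0, "claw": 0.005}
    - {"ax": 0, "ay": 0, "az": -6.9, "x": -0.025, "y": 0.005, "z": 0, "claw": 0.005}
    - {"ax": 0, "ay": 0, "az": -9.2, "x": -0.033, "y": 0.007, "z": 0, "claw": 0.005}
    - {"ax": 0, "ay": 0, "az": -11.5, "x": -0.041, "y": 0.01, "z": 0, "claw": 0.005}
    - {"ax": 0, "ay": 0, "az": -13.8, "x": -0.049, "y": 0.013, "z": 0, "claw": 0.005}
    - {"ax": 0, "ay": 0, "az": -16, "x": -0.0565, "y": 0.016, "z": 0, "claw": 0.005}
    - {"ax": 0, "ay": 0, "az": -18.3, "x": -0.064, "y": 0.02, "z": 0, "claw": 0.005}
    - {"ax": 0, "ay": 0, "az": -20.6, "x": -0.072, "y": 0.0235, "z": 0, "claw": 0.005}
    - {"ax": 0, "ay": 0, "az": -22.9, "x": -0.079, "y": 0.028, "z": 0, "claw": 0.005}

```text
time_s: 5.4
tool_pos: [491.9, -100.5, 144.4]
tool_rot: [0.279, 1.55, -0.283]
contact_force: [-1.1, -4.0, -0.5]
finger_gap: 10.4
```

Run:
```python
from h import *
s=observe();print(s['tool_pos'],s['joints'].round(2),s['contact_force'].round(1))
Rt=R.from_rotvec(s['tool_rot']).as_matrix();print(np.degrees(np.arctan2(Rt[1,1],Rt[0,1])))
cv2.imwrite('pics/w6.png',cv2.resize(optics.read_camera('wrist'),None,fx=1.5,fy=1.5))
crop('top',195,95,355,215,5,'pics/t6.png')
from arc import *
arc(np.array([-29,-209.])+np.array([-79,28]),.4,.8,10)
```

```text
[ 491.88222776 -100.49837023  144.38852225] [-0.34  0.31  0.5   2.07 -0.2   0.8   1.49] [-1.1 -4.  -0.5]
69.44720379512799
-2.3 [-0.0072, 0.0045]
-4.6 [-0.0141, 0.0092]
-6.9 [-0.0209, 0.0142]
-9.2 [-0.0275, 0.0195]
-11.5 [-0.0338, 0.0251]
-13.8 [-0.0399, 0.0309]
-16.0 [-0.0458, 0.0369]
-18.3 [-0.0515, 0.0432]
-20.6 [-0.0568, 0.0496]
-22.9 [-0.062, 0.0563]
```

View pics/w6.png

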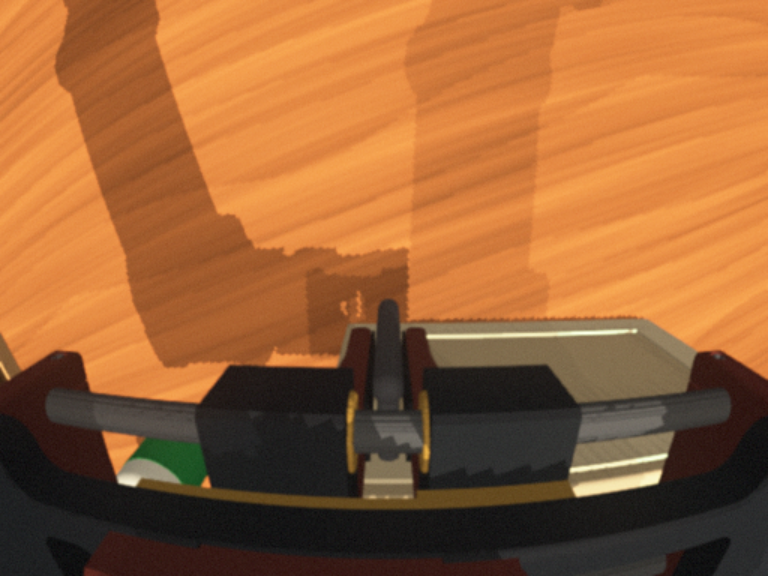

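View pics/t6.png

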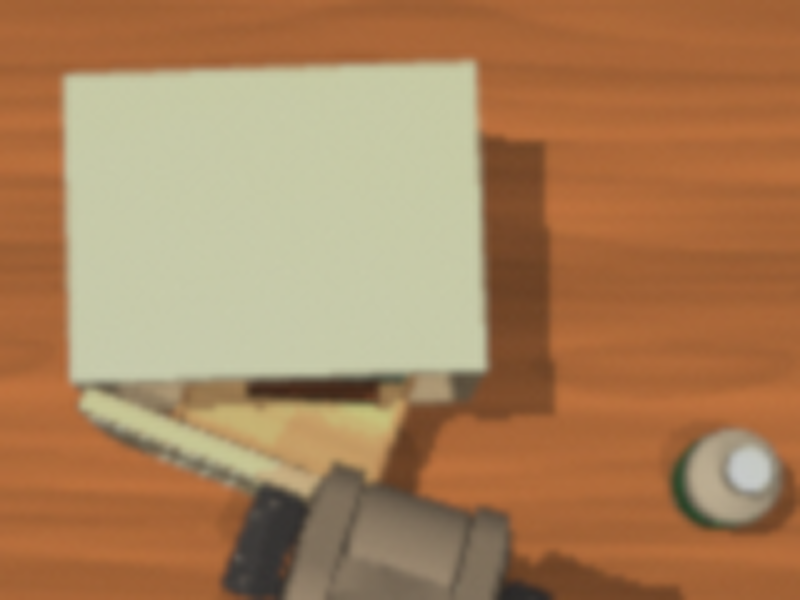

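Call:
move_arm:
  commands:
    - {"ax": 0, "ay": 0, "az": -2.3, "x": -0.007, "y": 0.0045, "z": 0, "claw": 0.005}
    - {"ax": 0, "ay": 0, "az": -4.6, "x": -0.014, "y": 0.009, "z": 0, "claw": 0.005}
    - {"ax": 0, "ay": 0, "az": -6.9, "x": -0.021, "y": 0.014, "z": 0, "claw": 0.005}
    - {"ax": 0, "ay": 0, "az": -9.2, "x": -0.0275, "y": 0.0195, "z": 0, "claw": 0.005}
    - {"ax": 0, "ay": 0, "az": -11.5, "x": -0.034, "y": 0.025, "z": 0, "claw": 0.005}
    - {"ax": 0, "ay": 0, "az": -13.8, "x": -0.04, "y": 0.031, "z": 0, "claw": 0.005}
    - {"ax": 0, "ay": 0, "az": -16, "x": -0.046, "y": 0.037, "z": 0, "claw": 0.005}
    - {"ax": 0, "ay": 0, "az": -18.3, "x": -0.0515, "y": 0.043, "z": 0, "claw": 0.005}
    - {"ax": 0, "ay": 0, "az": -20.6, "x": -0.057, "y": 0.0495, "z": 0, "claw": 0.005}
    - {"ax": 0, "ay": 0, "az": -22.9, "x": -0.062, "y": 0.056, "z": 0, "claw": 0.005}

```text
time_s: 6.5
tool_pos: [428.5, -44.9, 144.4]
tool_rot: [0.59, 1.488, -0.595]
contact_force: [-3.2, -3.0, 2.1]
finger_gap: 10.3
```

Run:
```python
from h import *
s=observe();print(s['tool_pos'],s['joints'].round(2),s['contact_force'].round(1))
Rt=R.from_rotvec(s['tool_rot']).as_matrix();print(np.degrees(np.arctan2(Rt[1,1],Rt[0,1])))
crop('top',195,95,355,215,5,'pics/t7.png')
from arc import *
arc(np.array([-29,-209.])+np.array([-79-62,28+56]),.8,1.2,10)
```

```text
[428.5317195  -44.88225508 144.37008688] [-0.56  0.2   0.58  2.22 -0.15  0.76  0.94] [-3.2 -3.   2.1]
46.568775360677876
-2.3 [-0.0049, 0.0069]
-4.6 [-0.0094, 0.014]
-6.9 [-0.0137, 0.0212]
-9.2 [-0.0177, 0.0287]
-11.5 [-0.0214, 0.0363]
-13.8 [-0.0248, 0.044]
-16.0 [-0.0279, 0.0518]
-18.3 [-0.0307, 0.0598]
-20.6 [-0.0331, 0.0679]
-22.9 [-0.0353, 0.0761]
```

View pics/t7.png

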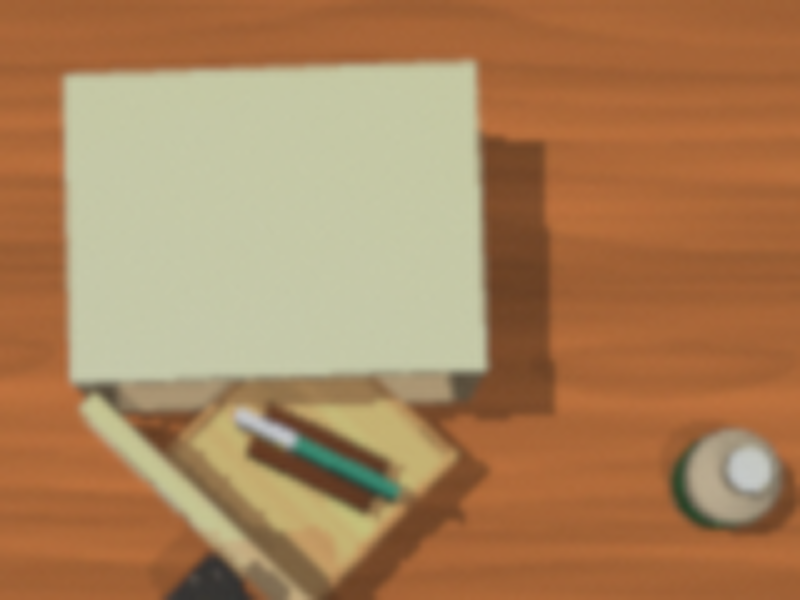

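Call:
move_arm:
  commands:
    - {"ax": 0, "ay": 0, "az": -2.3, "x": -0.005, "y": 0.007, "z": 0, "claw": 0.005}
    - {"ax": 0, "ay": 0, "az": -4.6, "x": -0.0095, "y": 0.014, "z": 0, "claw": 0.005}
    - {"ax": 0, "ay": 0, "az": -6.9, "x": -0.0135, "y": 0.021, "z": 0, "claw": 0.005}
    - {"ax": 0, "ay": 0, "az": -9.2, "x": -0.0175, "y": 0.0285, "z": 0, "claw": 0.005}
    - {"ax": 0, "ay": 0, "az": -11.5, "x": -0.0215, "y": 0.036, "z": 0, "claw": 0.005}
    - {"ax": 0, "ay": 0, "az": -13.8, "x": -0.025, "y": 0.044, "z": 0, "claw": 0.005}
    - {"ax": 0, "ay": 0, "az": -16, "x": -0.028, "y": 0.052, "z": 0, "claw": 0.005}
    - {"ax": 0, "ay": 0, "az": -18.3, "x": -0.0305, "y": 0.06, "z": 0, "claw": 0.005}
    - {"ax": 0, "ay": 0, "az": -20.6, "x": -0.033, "y": 0.068, "z": 0, "claw": 0.005}
    - {"ax": 0, "ay": 0, "az": -22.9, "x": -0.035, "y": 0.076, "z": 0, "claw": 0.005}

```text
time_s: 7.55
tool_pos: [391.5, 31.8, 144.3]
tool_rot: [0.898, 1.38, -0.906]
contact_force: [-6.5, -2.3, 8.1]
finger_gap: 10.3
```

Run:
```python
from h import *
s=observe();print(s['tool_pos'],s['joints'].round(2),s['contact_force'].round(1))
Rt=R.from_rotvec(s['tool_rot']).as_matrix();print(np.degrees(np.arctan2(Rt[1,1],Rt[0,1])))
crop('top',195,95,355,215,5,'pics/t8.png')
from arc import *
arc(np.array([-29,-209.])+np.array([-79-62-35,28+56+76]),1.2,1.4,10)
```

```text
[391.467508    31.83596866 144.32692596] [-0.79  0.12  0.6   2.3  -0.1   0.75  0.29] [-6.5 -2.3  8.1]
23.542512911207687
-1.1 [-0.0009, 0.0041]
-2.3 [-0.0018, 0.0082]
-3.4 [-0.0026, 0.0124]
-4.6 [-0.0033, 0.0165]
-5.7 [-0.0039, 0.0207]
-6.9 [-0.0044, 0.0249]
-8.0 [-0.0048, 0.0291]
-9.2 [-0.0052, 0.0333]
-10.3 [-0.0055, 0.0375]
-11.5 [-0.0056, 0.0417]
```

View pics/t8.png

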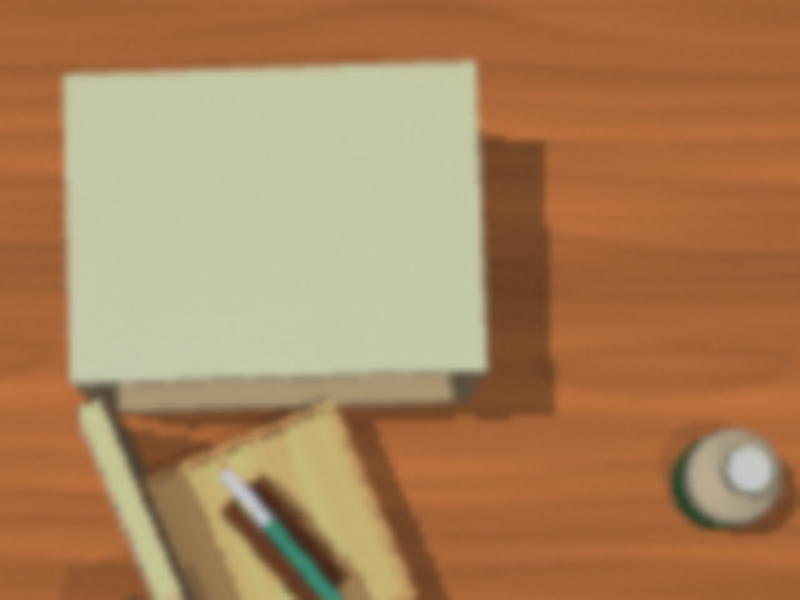

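Call:
move_arm:
  commands:
    - {"ax": 0, "ay": 0, "az": -1.1, "x": -0.001, "y": 0.004, "z": 0, "claw": 0.005}
    - {"ax": 0, "ay": 0, "az": -2.3, "x": -0.002, "y": 0.008, "z": 0, "claw": 0.005}
    - {"ax": 0, "ay": 0, "az": -3.4, "x": -0.0025, "y": 0.0125, "z": 0, "claw": 0.005}
    - {"ax": 0, "ay": 0, "az": -4.6, "x": -0.0035, "y": 0.0165, "z": 0, "claw": 0.005}
    - {"ax": 0, "ay": 0, "az": -5.7, "x": -0.004, "y": 0.0205, "z": 0, "claw": 0.005}
    - {"ax": 0, "ay": 0, "az": -6.9, "x": -0.0045, "y": 0.025, "z": 0, "claw": 0.005}
    - {"ax": 0, "ay": 0, "az": -8, "x": -0.005, "y": 0.029, "z": 0, "claw": 0.005}
    - {"ax": 0, "ay": 0, "az": -9.2, "x": -0.005, "y": 0.033, "z": 0, "claw": 0.005}
    - {"ax": 0, "ay": 0, "az": -10.3, "x": -0.0055, "y": 0.0375, "z": 0, "claw": 0.005}
    - {"ax": 0, "ay": 0, "az": -11.5, "x": -0.0055, "y": 0.0415, "z": 0, "claw": 0.005}

```text
time_s: 8.6
tool_pos: [385.1, 74.9, 144.3]
tool_rot: [1.052, 1.307, -1.06]
contact_force: [-5.5, -1.4, 5.8]
finger_gap: 10.3
```

Run:
```python
from h import *
s=observe();print(s['tool_pos'],s['joints'].round(2),s['contact_force'].round(1))
Rt=R.from_rotvec(s['tool_rot']).as_matrix();print(np.degrees(np.arctan2(Rt[1,1],Rt[0,1])),Rt.round(2))
crop('top',195,155,355,275,5,'pics/t9.png')
```

```text
[385.10731163  74.90563252 144.33051392] [-0.88  0.12  0.58  2.29 -0.1   0.75 -0.02] [-5.5 -1.4  5.8]
11.918505489552848 [[-0.01  0.98  0.21]
 [ 0.    0.21 -0.98]
 [-1.   -0.01 -0.  ]]
```

View pics/t9.png

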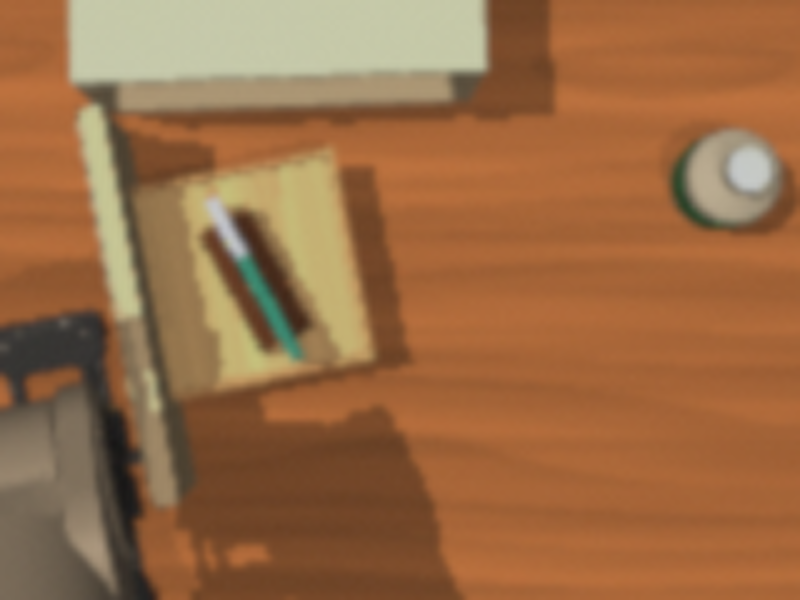

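Call:
move_arm:
  commands:
    - {"ax": 0, "ay": 0, "az": 0, "x": 0, "y": 0, "z": 0, "claw": 0.04}
    - {"ax": 0, "ay": 0, "az": 0, "x": 0, "y": 0, "z": 0, "claw": 0.04}
    - {"ax": 0, "ay": 0, "az": 0, "x": 0, "y": 0, "z": 0, "claw": 0.04}
    - {"ax": 0, "ay": 0, "az": 0, "x": 0, "y": 0, "z": 0.01, "claw": 0.04}
    - {"ax": 0, "ay": 0, "az": 0, "x": 0, "y": 0, "z": 0.03, "claw": 0.04}
    - {"ax": 0, "ay": 0, "az": 0, "x": 0, "y": 0, "z": 0.06, "claw": 0.04}
    - {"ax": 0, "ay": 0, "az": 0, "x": 0, "y": 0, "z": 0.09, "claw": 0.04}
    - {"ax": 0, "ay": 0, "az": 0, "x": 0, "y": 0, "z": 0.12, "claw": 0.04}
    - {"ax": 0, "ay": 0, "az": 0, "x": 0, "y": 0, "z": 0.15, "claw": 0.04}
    - {"ax": 0, "ay": 0, "az": 0, "x": 0, "y": 0, "z": 0.17, "claw": 0.04}

```text
time_s: 9.65
tool_pos: [385.8, 75.3, 317.2]
tool_rot: [1.055, 1.305, -1.058]
contact_force: [0.4, 0.6, -0.8]
finger_gap: 39.9
```

Run:
```python
from h import *
s=observe();print(s['tool_pos'],s['joints'].round(2),s['contact_force'].round(1))
crop('top',195,155,355,275,5,'pics/t10.png')
im=optics.read_camera('scene')
cv2.imwrite('pics/s10.png',cv2.resize(im[120:240,170:330],None,fx=5,fy=5,interpolation=cv2.INTER_CUBIC))
```

```text
[385.76557881  75.28753857 317.15620852] [-0.94 -0.16  0.53  2.07  0.08  1.21 -0.23] [ 0.4  0.6 -0.8]
```

View pics/t10.png

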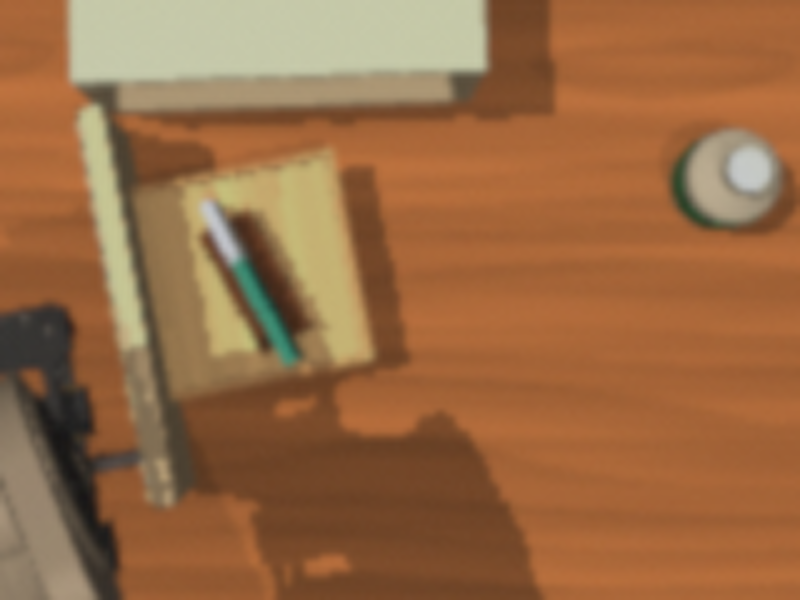

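View pics/s10.png

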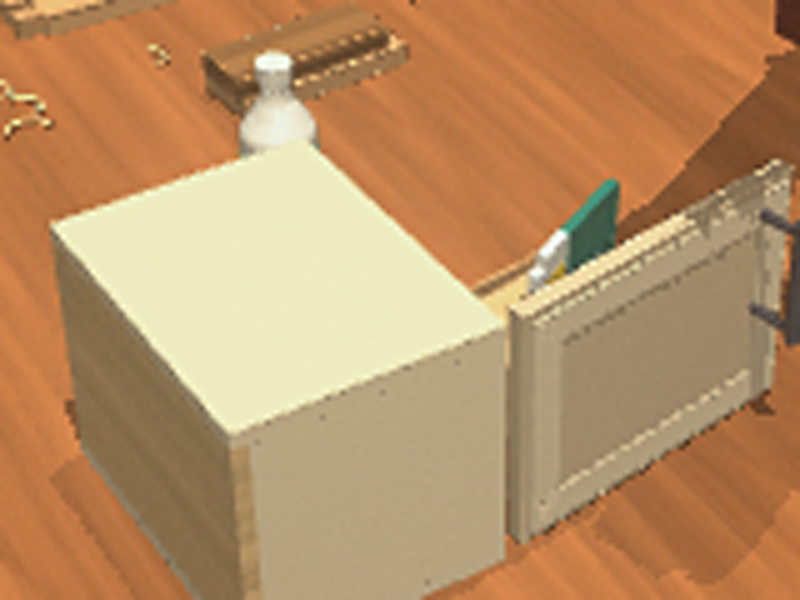

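Run:
```python
from h import *
g=lambda u,v,z:atz('top',195+u/5,155+v/5,z)[:2]
fr=g(207,205,155);te=g(293,360,161)
print(fr,te,np.linalg.norm(fr-te)); d=(fr-te)/np.linalg.norm(fr-te);print('x dir',d,np.degrees(np.arctan2(d[1],d[0])),'y dir',[-d[1],d[0]])
mid=te+d*55;print('center top',mid,'grip',te+d*25)
print('stand corners',[g(*p,111) for p in [(203,235),(262,352),(245,210),(318,325)]])
print('door inner',g(108,105,188),g(185,500,188))
```

```text
[541.06741906   4.97873694] [448.63565755 -48.49831568] 106.7868235894119
x dir [0.86557272 0.50078325] 30.051832974763567 y dir [np.float64(-0.5007832504314365), np.float64(0.8655727214320731)]
center top [496.24215723 -20.95523691] grip [470.27497559 -35.97873442]
stand corners [array([524.79709018,   9.50392031]), array([452.91934602, -28.33407856]), array([540.71428851, -16.3206349 ]), array([470.09865408, -62.73072762])]
door inner [597.71754762  62.93502145] [366.24435163  12.93912865]
```

```bash
cat > kin.py <<'E'
import numpy as np, itertools
from scipy.optimize import least_squares
from scipy.spatial.transform import Rotation as R
D=[([-1.38512831,0.47781349,0.02235799,1.55644747,-0.01149051,1.10925268,-0.08312901],[195.31,645.5,221.67],[0.22918,1.55858,-0.23200]),
([-0.23,0.28,0.44,1.7,-0.12,1.19,1.86],[570.6,-132.1,302.1],[-.039,1.571,.038]),
([-0.34,0.31,0.5,2.07,-0.2,0.8,1.49],[491.9,-100.5,144.4],[.279,1.55,-.283]),
([-0.56,0.2,0.58,2.22,-0.15,0.76,0.94],[428.5,-44.9,144.4],[.59,1.488,-.595]),
([-0.79,0.12,0.6,2.3,-0.1,0.75,0.29],[391.5,31.8,144.3],[.898,1.38,-.906]),
([-0.88,0.12,0.58,2.29,-0.1,0.75,-0.02],[385.1,74.9,144.3],[1.052,1.307,-1.06]),
([-0.94,-0.16,0.53,2.07,0.08,1.21,-0.23],[385.8,75.3,317.2],[1.055,1.305,-1.058])]
C=np.array([[0,0,1],[0,1,0],[-1,0,0]])  # flange->tool: tool x=flange z
def rz(a): return R.from_euler('z',a).as_matrix()
def ry(a): return R.from_euler('y',a).as_matrix()
def fk(q,p,s):
    o1,d0,a1,d1,a2,d2,a3,d3,o7=p
    R1=rz(o1+s[0]*q[0])@ry(q[1])@rz(s[1]*q[2])
    R2=R1@ry(q[3])@rz(s[2]*q[4]); R3=R2@ry(q[5])
    x=np.array([0,0,d0])+R1@[a1,0,d1]+R1@ry(q[3])@[a2,0,d2]+R3@[a3,0,d3]
    Rf=R3@rz(o7+s[3]*q[6])
    T=np.column_stack([Rf[:,2],Rf[:,1],-Rf[:,0]])
    return x,T
def res(p,s):
    r=[]
    for q,x,w in D:
        a,T=fk(q,p,s); r+=list((a-np.array(x))/10)
        r+=list(20*(T.T@R.from_rotvec(w).as_matrix()-np.eye(3)).ravel())
    return np.array(r)
if __name__=='__main__':
    out=[]
    for s in itertools.product([1,-1],repeat=4):
      for o1 in (0,1.5,3,-1.5):
       for o7 in(0,1.57,3.14,-1.57):
        f=least_squares(res,[o1,360,0,420,0,400,0,200,o7],args=(s,),max_nfev=60)
        out.append((f.cost,s,f.x))
    out.sort(key=lambda t:t[0])
    for o in out[:4]: print(o[0],o[1],o[2].round(2))
    print(res(out[0][2],out[0][1]).reshape(-1,12)[:,:3].round(2)*10)
E
python3 kin.py
```

```text
4.001708144781139 (-1, -1, -1, -1) [-1.1000e-01 -6.7500e+02 -6.1000e+00  5.0865e+02 -6.6500e+00  4.6018e+02
 -3.2930e+01 -6.4685e+02 -4.8200e+00]
4.00170814478129 (-1, -1, -1, -1) [-1.1000e-01 -6.7500e+02 -6.1000e+00  5.0865e+02 -6.6500e+00  4.6018e+02
 -3.2930e+01 -6.4685e+02  1.4600e+00]
4.0017081447817135 (-1, -1, -1, -1) [-1.1000e-01 -6.7500e+02 -6.1000e+00  5.0865e+02 -6.6500e+00  4.6018e+02
 -3.2930e+01 -6.4685e+02  1.4600e+00]
4.001708144782009 (-1, -1, -1, -1) [-1.1000e-01 -6.7500e+02 -6.1000e+00  5.0865e+02 -6.6500e+00  4.6018e+02
 -3.2930e+01 -6.4685e+02  1.4600e+00]
[[15.  -1.8  4.9]
 [-1.1 -6.1 -4.9]
 [-8.3 -0.6  0.5]
 [ 2.5 10.  -2.1]
 [ 3.   8.6 -0.8]
 [ 0.8  6.7  2.1]
 [-5.3 10.9  0.3]]
```

```bash
cat > ik.py <<'E'
from kin import *
S=(-1,-1,-1,-1)
def fit(d0):
    f=least_squares(lambda p:res(np.insert(p,1,d0),S),[-.11,0,508,0,460,-33,d0+28,1.46],max_nfev=100)
    return np.insert(f.x,1,d0)
P=fit(340.)
lo=np.array([-2.96,-.34,-1.41,.24,-1.37,.17,-2.96]);hi=np.array([2.96,2.1,1.46,2.44,4.51,1.92,2.96])
def ik(x,T,seeds):
    best=None
    for s in seeds:
        f=least_squares(lambda q:np.r_[(fk(q,P,S)[0]-x)/100,(fk(q,P,S)[1]-T).ravel()],np.clip(s,lo+.06,hi-.06),bounds=(lo+.05,hi-.05),max_nfev=150)
        if best is None or f.cost<best[0]: best=(f.cost,f.x)
        if best[0]<1e-6: break
    return best
if __name__=='__main__':
    print(P.round(2))
    rng=np.random.default_rng(0)
    seeds=[[-.6,.2,.5,1.9,0,1,.3],[-.2,.2,.3,1.9,0,1,2]]+[rng.uniform(lo,hi) for _ in range(8)]
    for yaw in (120,-60):
        a=np.radians(yaw);ty=np.array([np.cos(a),np.sin(a),0]);tx=np.array([0,0,-1.])
        T=np.column_stack([tx,ty,np.cross(tx,ty)]);b=ik(np.array([470,-36,125.]),T,seeds);print('grasp',yaw,b[0],b[1].round(2))
    for sg in (1,-1):
      for al in range(-180,180,30):
        a=np.radians(al);tx=np.array([np.cos(a),np.sin(a),0]);ty=np.array([0,0,sg*1.])
        T=np.column_stack([tx,ty,np.cross(tx,ty)])
        b=ik(np.array([520,-100,340.]),T,seeds);print(sg,al,round(b[0],4),b[1].round(2))
E
python3 ik.py
```

```text
[-1.1000e-01  3.4000e+02 -4.7200e+00  5.1430e+02 -8.9500e+00  4.6174e+02
 -2.7380e+01  3.7424e+02  1.4600e+00]
grasp 120 7.153734638475833e-30 [ 0.36  0.29 -0.45  2.15  0.18  0.74  1.89]
grasp -60 9.626195492451341e-22 [-0.73  0.36  0.79  2.14 -0.36  0.78 -0.74]
1 -180 0.5841 [-0.91  1.4   1.41  1.34  0.06  1.87 -1.87]
1 -150 0.0801 [-0.94  1.45  1.41  1.32  0.1   1.87 -1.82]
1 -120 0.0 [-0.96  1.09  0.9   1.48  0.51  1.78 -2.22]
1 -90 0.0 [-1.    0.74  0.53  1.9   0.98  1.57 -2.59]
1 -60 0.0 [-1.14  0.53  0.52  2.33  1.43  1.35 -2.89]
1 -30 0.1742 [-1.17  0.48  0.55  2.39  1.57  1.29 -2.91]
1 0 0.3303 [0.2  0.57 0.72 2.39 4.46 1.87 2.66]
1 30 0.0051 [ 1.82  0.93 -1.24  2.39 -1.32  0.73  2.63]
1 60 0.0 [ 0.64  0.63  0.2   2.01 -1.27  1.86  2.58]
1 90 0.0 [ 0.92  0.86 -0.42  1.58 -0.82  1.87  2.29]
1 120 0.023 [ 1.1   1.42 -1.36  1.32 -0.14  1.87  1.63]
1 150 0.4085 [ 1.07  1.37 -1.36  1.33 -0.1   1.87  1.68]
-1 -180 0.5841 [-0.91  1.4   1.41  1.34  0.06  1.87  1.27]
-1 -150 0.0801 [-0.94  1.45  1.41  1.32  0.1   1.87  1.32]
-1 -120 0.0 [-0.91  1.04  0.81  1.47  0.57  1.81  0.86]
-1 -90 0.0 [-0.92  0.71  0.41  1.9   1.02  1.63  0.51]
-1 -60 0.0 [-0.99  0.5   0.33  2.33  1.46  1.44  0.24]
-1 -30 0.1737 [-1.2   0.52  0.58  2.39  1.57  1.28  0.18]
-1 0 0.3079 [ 1.87  1.1  -1.36  2.39 -1.32  0.52 -0.5 ]
-1 30 0.0051 [ 1.82  0.93 -1.24  2.39 -1.32  0.73 -0.52]
-1 60 0.0 [ 0.81  0.62 -0.01  2.01 -1.22  1.75 -0.59]
-1 90 0.0 [ 0.92  0.86 -0.42  1.58 -0.82  1.87 -0.86]
-1 120 0.023 [ 1.1   1.42 -1.36  1.32 -0.14  1.87 -1.51]
-1 150 0.4085 [ 1.07  1.37 -1.36  1.33 -0.1   1.87 -1.46]
```

Call:
move_arm:
  commands:
    - {"ax": 0, "ay": 0, "az": -8, "x": 0.01, "y": -0.012, "z": 0, "claw": 0.04}
    - {"ax": 0, "ay": 0, "az": -16, "x": 0.02, "y": -0.025, "z": 0, "claw": 0.04}
    - {"ax": 0, "ay": 0, "az": -24, "x": 0.03, "y": -0.04, "z": -0.005, "claw": 0.04}
    - {"ax": 0, "ay": 0, "az": -32, "x": 0.04, "y": -0.055, "z": -0.01, "claw": 0.04}
    - {"ax": 0, "ay": 0, "az": -40, "x": 0.05, "y": -0.07, "z": -0.015, "claw": 0.04}
    - {"ax": 0, "ay": 0, "az": -48, "x": 0.06, "y": -0.085, "z": -0.02, "claw": 0.04}
    - {"ax": 0, "ay": 0, "az": -56, "x": 0.07, "y": -0.1, "z": -0.025, "claw": 0.04}
    - {"ax": 0, "ay": 0, "az": -64, "x": 0.08, "y": -0.11, "z": -0.03, "claw": 0.04}
    - {"ax": 0, "ay": 0, "az": -72, "x": 0.084, "y": -0.111, "z": -0.03, "claw": 0.04}
    - {"ax": 0, "ay": 0, "az": -72, "x": 0.084, "y": -0.111, "z": -0.03, "claw": 0.04}

```text
time_s: 10.75
tool_pos: [470.6, -35.9, 286.9]
tool_rot: [1.933, 0.514, -1.929]
contact_force: [-0.0, 0.1, 0.0]
finger_gap: 40.0
```

Run:
```python
from h import *
optics.read_camera('top');optics.read_camera('top')
s=observe();print(s['tool_pos'],s['joints'].round(3),abs(s['dq']).max())
Rt=R.from_rotvec(s['tool_rot']).as_matrix();print(Rt.round(3))
c=optics.get_calibration('wrist')
np.save('c11.npy',c,allow_pickle=True)
im=optics.read_camera('wrist')
cv2.imwrite('pics/w11.png',cv2.resize(im,None,fx=1.5,fy=1.5))
for p in [(541,5,155),(448.6,-48.5,161),(496,-21,161)]: print(1.5*proj('wrist',p,c))
s=observe();print(s['tool_pos'])
```

```text
[470.29378558 -35.22004178 287.14919289] [-0.732  0.059  0.722  1.979 -0.047  1.117 -1.037] 0.009406573454460774
[[ 0.002  0.501 -0.866]
 [ 0.003 -0.866 -0.501]
 [-1.    -0.002 -0.003]]
[386.80420515 155.67102278]
[386.98822284 314.24110384]
[386.80267761 234.51480095]
[470.33543851 -35.0264884  287.2996322 ]
```

View pics/w11.png

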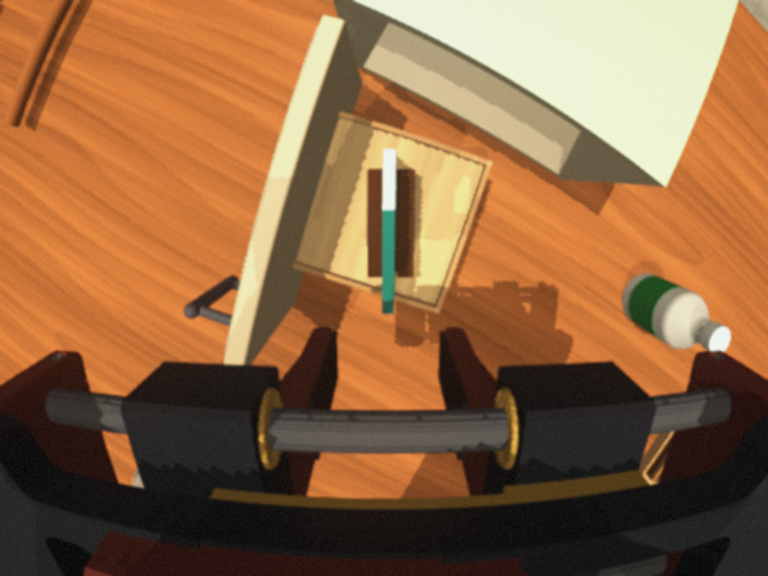

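Call:
move_arm:
  commands:
    - {"ax": 0, "ay": 0, "az": 0, "x": 0, "y": -0.001, "z": -0.02, "claw": 0.04}
    - {"ax": 0, "ay": 0, "az": 0, "x": 0, "y": -0.001, "z": -0.045, "claw": 0.04}
    - {"ax": 0, "ay": 0, "az": 0, "x": 0, "y": -0.001, "z": -0.07, "claw": 0.04}
    - {"ax": 0, "ay": 0, "az": 0, "x": 0, "y": -0.001, "z": -0.095, "claw": 0.04}
    - {"ax": 0, "ay": 0, "az": 0, "x": 0, "y": -0.001, "z": -0.12, "claw": 0.04}
    - {"ax": 0, "ay": 0, "az": 0, "x": 0, "y": -0.001, "z": -0.135, "claw": 0.04}
    - {"ax": 0, "ay": 0, "az": 0, "x": 0, "y": -0.001, "z": -0.15, "claw": 0.04}
    - {"ax": 0, "ay": 0, "az": 0, "x": 0, "y": -0.001, "z": -0.16, "claw": 0.04}
    - {"ax": 0, "ay": 0, "az": 0, "x": 0, "y": -0.001, "z": -0.164, "claw": 0.04}
    - {"ax": 0, "ay": 0, "az": 0, "x": 0, "y": -0.001, "z": -0.164, "claw": 0.035}

```text
time_s: 11.9
tool_pos: [470.1, -35.9, 123.2]
tool_rot: [1.93, 0.521, -1.924]
contact_force: [0.3, 0.0, -0.3]
finger_gap: 36.0
```

Run:
```python
from h import *
im=optics.read_camera('wrist')
s=observe();print(s['tool_pos'],s['contact_force'])
cv2.imwrite('pics/w12.png',cv2.resize(im,None,fx=1.5,fy=1.5))
```

```text
[470.4861272  -36.01125436 123.59282113] [ 0.74183009  0.51927494 -0.77894416]
```

View pics/w12.png

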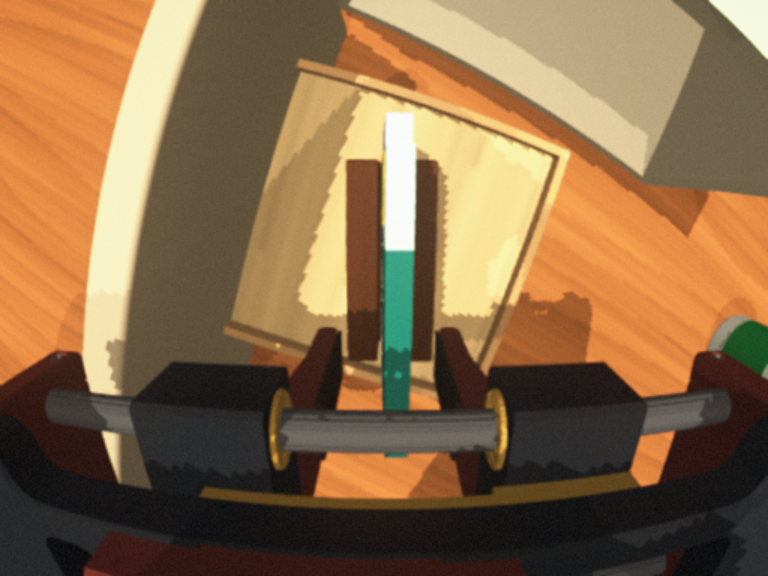

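Call:
move_arm:
  commands:
    - {"ax": 0, "ay": 0, "az": 0, "x": 0.001, "y": -0.002, "z": 0, "claw": 0.025}
    - {"ax": 0, "ay": 0, "az": 0, "x": 0.001, "y": -0.002, "z": 0, "claw": 0.018}
    - {"ax": 0, "ay": 0, "az": 0, "x": 0.001, "y": -0.002, "z": 0, "claw": 0.012}
    - {"ax": 0, "ay": 0, "az": 0, "x": 0.001, "y": -0.002, "z": 0, "claw": 0.008}
    - {"ax": 0, "ay": 0, "az": 0, "x": 0.001, "y": -0.002, "z": 0, "claw": 0.004}
    - {"ax": 0, "ay": 0, "az": 0, "x": 0.001, "y": -0.002, "z": 0, "claw": 0.0}
    - {"ax": 0, "ay": 0, "az": 0, "x": 0.001, "y": -0.002, "z": 0, "claw": 0.0}
    - {"ax": 0, "ay": 0, "az": 0, "x": 0.001, "y": -0.002, "z": 0, "claw": 0.0}
    - {"ax": 0, "ay": 0, "az": 0, "x": 0.001, "y": -0.002, "z": 0, "claw": 0.0}
    - {"ax": 0, "ay": 0, "az": 0, "x": 0.001, "y": -0.002, "z": 0, "claw": 0.0}

```text
time_s: 12.95
tool_pos: [471.6, -38.0, 123.7]
tool_rot: [1.931, 0.521, -1.923]
contact_force: [-0.7, 0.6, 3.1]
finger_gap: 7.6
```

Run:
```python
from h import *
im=optics.read_camera('wrist')
s=observe();print(s['tool_pos'],s['contact_force'],s['finger_gap'])
cv2.imwrite('pics/w13.png',cv2.resize(im,None,fx=1.5,fy=1.5))
```

```text
[471.61251693 -37.95753497 123.70250373] [-0.64558488  0.35326794  4.14231421] 7.610067570562976
```

View pics/w13.png

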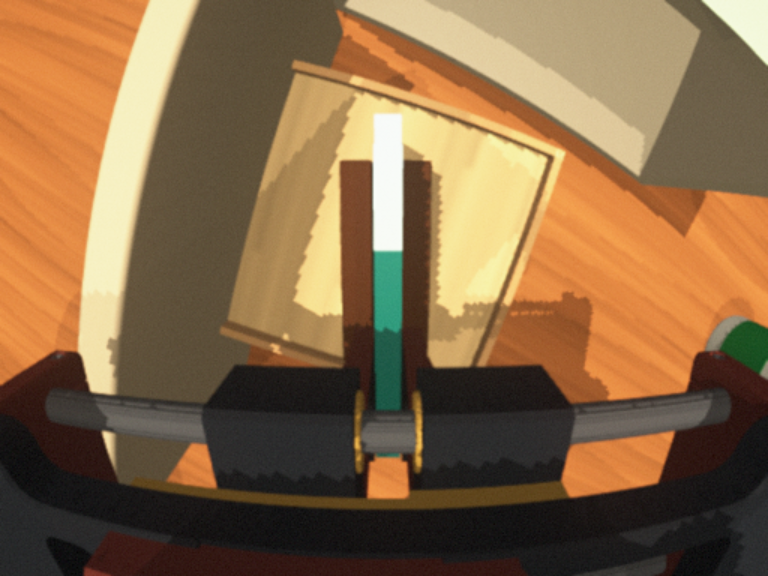

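Call:
move_arm:
  commands:
    - {"ax": 0, "ay": 0, "az": 0, "x": 0, "y": 0, "z": 0.005, "claw": 0.0}
    - {"ax": 0, "ay": 0, "az": 0, "x": 0, "y": 0, "z": 0.012, "claw": 0.0}
    - {"ax": 0, "ay": 0, "az": 0, "x": 0, "y": 0, "z": 0.02, "claw": 0.0}
    - {"ax": 0, "ay": 0, "az": 0, "x": 0, "y": 0, "z": 0.03, "claw": 0.0}
    - {"ax": 0, "ay": 0, "az": 0, "x": 0, "y": 0, "z": 0.045, "claw": 0.0}
    - {"ax": 0, "ay": 0, "az": 0, "x": 0, "y": 0, "z": 0.065, "claw": 0.0}
    - {"ax": 0, "ay": 0, "az": 0, "x": 0, "y": 0, "z": 0.09, "claw": 0.0}
    - {"ax": 0, "ay": 0, "az": 0, "x": 0, "y": 0, "z": 0.115, "claw": 0.0}
    - {"ax": 0, "ay": 0, "az": 0, "x": 0, "y": 0, "z": 0.14, "claw": 0.0}
    - {"ax": 0, "ay": 0, "az": 0, "x": 0, "y": 0, "z": 0.16, "claw": 0.0}

```text
time_s: 14.0
tool_pos: [471.8, -38.3, 285.8]
tool_rot: [1.933, 0.521, -1.922]
contact_force: [0.2, 0.2, -0.1]
finger_gap: 7.9
```

Run:
```python
from h import *
im=optics.read_camera('wrist')
s=observe();print(s['tool_pos'],s['contact_force'],s['finger_gap'],s['joints'].round(3))
cv2.imwrite('pics/w14.png',cv2.resize(im,None,fx=1.5,fy=1.5))
crop('scene',160,90,340,225,4,'pics/s14.png')
# plan finals
from ik import *
j=np.array(s['joints']);x,T=fk(j,P,S);print('fk',x.round(0))
T0=R.from_rotvec(s['tool_rot']).as_matrix()
xt=-T0[:,2].copy()  # template x = -tool z
print('xt',xt)
for pos in ([470,-38,340],[470,-150,340],[520,-200,340],[500,-100,400],[560,-100,340]):
  for yaw in(-60,-45,-30,-15,0):
   for tilt in (75,90):
    Q=R.from_euler('z',yaw,degrees=True)*R.from_rotvec(np.radians(tilt)*xt/np.linalg.norm(xt))
    b=ik(np.array(pos,float),Q.as_matrix()@T0,[j,[.6,.6,.1,2,-1,1.5,-.6]])
    m=np.minimum(b[1]-lo,hi-b[1]).min()
    print(pos,yaw,tilt,round(b[0],4),b[1].round(2),round(m,2),'dq',abs(b[1]-j).max().round(2))
```

```text
[473.4410406  -38.4914936  288.43808067] [ 2.17736906 -0.99116964  0.98107099] 8.228598210215985 [-0.743  0.061  0.744  1.975 -0.052  1.113 -1.024]
fk [467. -38. 287.]
xt [0.86573204 0.50040157 0.01030985]
[470, -38, 340] -60 75 0.0 [ 0.29  0.38  0.56  2.19 -1.2   1.73 -0.61] 0.17 dq 1.15
[470, -38, 340] -60 90 0.0 [ 0.55  0.55  0.3   2.19 -1.25  1.86 -0.43] 0.06 dq 1.3
[470, -38, 340] -45 75 0.0 [ 0.61  0.45  0.1   1.99 -1.    1.73 -0.67] 0.19 dq 1.36
[470, -38, 340] -45 90 0.0 [ 0.81  0.63 -0.12  1.99 -1.04  1.79 -0.58] 0.13 dq 1.56
[470, -38, 340] -30 75 0.0 [ 0.6   0.56 -0.    1.8  -0.86  1.84 -0.69] 0.08 dq 1.35
[470, -38, 340] -30 90 0.0 [ 0.81  0.73 -0.25  1.79 -0.88  1.87 -0.69] 0.05 dq 1.55
[470, -38, 340] -15 75 0.0 [ 0.82  0.7  -0.46  1.62 -0.61  1.84 -0.84] 0.08 dq 1.56
[470, -38, 340] -15 90 0.0 [ 0.97  0.93 -0.69  1.61 -0.6   1.85 -0.94] 0.07 dq 1.71
[470, -38, 340] 0 75 0.0 [ 0.99  1.03 -1.07  1.46 -0.23  1.86 -1.19] 0.06 dq 1.81
[470, -38, 340] 0 90 0.0 [ 1.06  1.36 -1.31  1.44 -0.18  1.87 -1.43] 0.05 dq 2.05
[470, -150, 340] -60 75 0.0 [ 0.57  0.49  0.42  1.98 -1.11 
[... 2639 characters left out ...]
 -0.65] 0.14 dq 1.62
[560, -100, 340] -45 75 0.0 [ 0.82  0.61 -0.22  1.73 -0.96  1.65 -0.85] 0.27 dq 1.56
[560, -100, 340] -45 90 0.0 [ 0.82  0.76 -0.19  1.72 -1.07  1.8  -0.74] 0.12 dq 1.56
[560, -100, 340] -30 75 0.0 [ 0.7   0.73 -0.17  1.51 -0.84  1.85 -0.86] 0.07 dq 1.44
[560, -100, 340] -30 90 0.0 [ 0.87  0.9  -0.42  1.5  -0.85  1.87 -0.9 ] 0.05 dq 1.61
[560, -100, 340] -15 75 0.0 [ 0.89  0.95 -0.73  1.29 -0.47  1.87 -1.09] 0.05 dq 1.64
[560, -100, 340] -15 90 0.0 [ 1.01  1.21 -1.    1.28 -0.43  1.87 -1.26] 0.05 dq 1.75
[560, -100, 340] 0 75 0.0199 [ 1.02  1.28 -1.36  1.22 -0.01  1.87 -1.44] 0.05 dq 2.1
[560, -100, 340] 0 90 0.0327 [ 1.04  1.43 -1.36  1.23 -0.15  1.87 -1.51] 0.05 dq 2.1
```

View pics/w14.png

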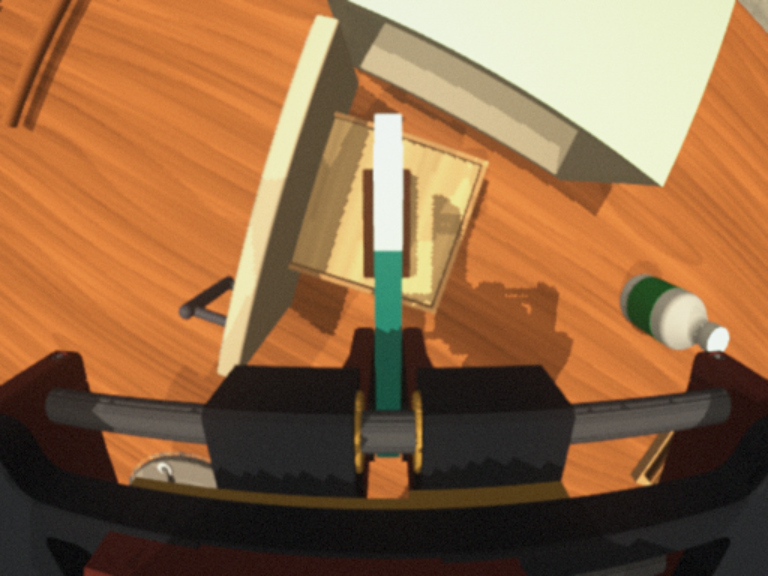

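View pics/s14.png

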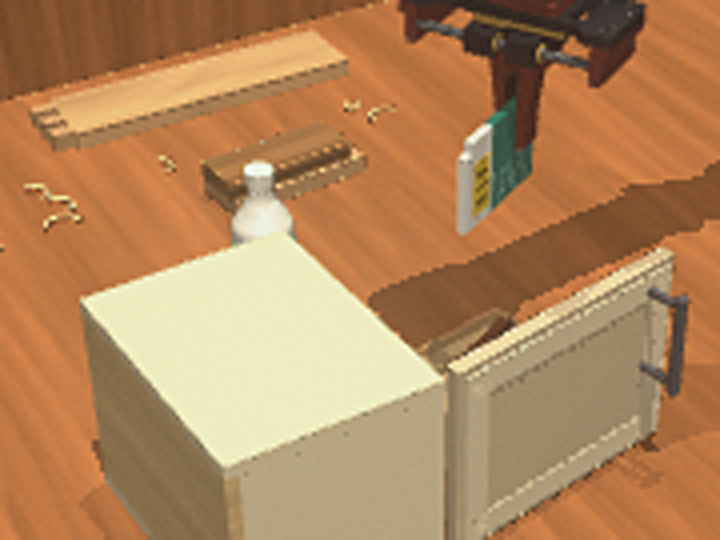

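Run:
```python
from scipy.spatial.transform import Rotation as R
import numpy as np
xt=np.array([.866,.5,0.0])
def Q(t,y): return R.from_euler('z',y,degrees=True)*R.from_rotvec(np.radians(t)*xt)
for k in range(1,11): print(np.degrees(Q(4*k,-2.2*k).as_rotvec()).round(1))
print()
Q0=Q(40,-22)
for k in range(1,11): print(np.degrees((Q(40+4*k,-22-2.3*k)*Q0.inv()).as_rotvec()).round(1))
```

```text
[ 3.5  1.9 -2.2]
[ 7.1  3.7 -4.4]
[10.7  5.4 -6.6]
[14.4  6.9 -8.7]
[ 18.2   8.3 -10.9]
[ 22.1   9.6 -13. ]
[ 26.   10.7 -15.1]
[ 29.9  11.6 -17.1]
[ 34.   12.4 -19.1]
[ 38.   13.1 -21.1]

[ 4.   0.5 -2.3]
[ 8.   0.8 -4.6]
[12.   1.  -6.9]
[16.   1.  -9.1]
[ 20.    0.8 -11.4]
[ 24.1   0.5 -13.6]
[ 28.1  -0.  -15.8]
[ 32.1  -0.7 -17.9]
[ 36.2  -1.5 -20. ]
[ 40.2  -2.5 -22.1]
```

Call:
move_arm:
  commands:
    - {"ax": 3.5, "ay": 1.9, "az": -2.2, "x": 0.005, "y": -0.003, "z": 0.015, "claw": 0.0}
    - {"ax": 7.1, "ay": 3.7, "az": -4.4, "x": 0.01, "y": -0.006, "z": 0.03, "claw": 0.0}
    - {"ax": 10.7, "ay": 5.4, "az": -6.6, "x": 0.015, "y": -0.009, "z": 0.045, "claw": 0.0}
    - {"ax": 14.4, "ay": 6.9, "az": -8.7, "x": 0.02, "y": -0.012, "z": 0.055, "claw": 0.0}
    - {"ax": 18.2, "ay": 8.3, "az": -10.9, "x": 0.025, "y": -0.015, "z": 0.06, "claw": 0.0}
    - {"ax": 22.1, "ay": 9.6, "az": -13, "x": 0.03, "y": -0.018, "z": 0.065, "claw": 0.0}
    - {"ax": 26, "ay": 10.7, "az": -15.1, "x": 0.035, "y": -0.021, "z": 0.07, "claw": 0.0}
    - {"ax": 29.9, "ay": 11.6, "az": -17.1, "x": 0.04, "y": -0.024, "z": 0.07, "claw": 0.0}
    - {"ax": 34, "ay": 12.4, "az": -19.1, "x": 0.045, "y": -0.027, "z": 0.07, "claw": 0.0}
    - {"ax": 38, "ay": 13.1, "az": -21.1, "x": 0.05, "y": -0.03, "z": 0.07, "claw": 0.0}

```text
time_s: 15.1
tool_pos: [523.4, -68.6, 355.7]
tool_rot: [-1.816, -0.803, 1.893]
contact_force: [0.1, 0.3, -0.7]
finger_gap: 7.8
```

Run:
```python
from h import *
s=observe();print(s['tool_pos'],s['contact_force'].round(1),s['finger_gap'],s['joints'].round(2))
print(R.from_rotvec(s['tool_rot']).as_matrix().round(2))
cv2.imwrite('pics/s15.png',cv2.resize(optics.read_camera('scene'),None,fx=1.5,fy=1.5))
```

```text
[523.35599157 -68.55758315 355.67203904] [ 0.1  0.3 -0.7] 7.757401385070198 [-0.22  0.43  0.82  1.67 -0.8   1.72 -0.7 ]
[[-0.08  0.1  -0.99]
 [ 0.64 -0.76 -0.13]
 [-0.76 -0.64 -0.01]]
```

View pics/s15.png

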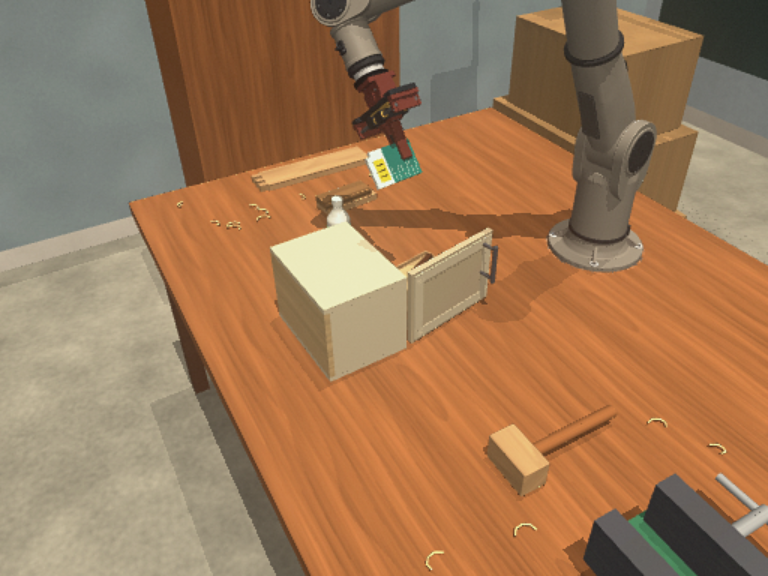

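Call:
move_arm:
  commands:
    - {"ax": 4, "ay": 0.5, "az": -2.3, "x": 0.004, "y": -0.003, "z": 0, "claw": 0.0}
    - {"ax": 8, "ay": 0.8, "az": -4.6, "x": 0.008, "y": -0.006, "z": 0, "claw": 0.0}
    - {"ax": 12, "ay": 1, "az": -6.9, "x": 0.012, "y": -0.009, "z": 0, "claw": 0.0}
    - {"ax": 16, "ay": 1, "az": -9.1, "x": 0.016, "y": -0.012, "z": 0, "claw": 0.0}
    - {"ax": 20, "ay": 0.8, "az": -11.4, "x": 0.02, "y": -0.015, "z": 0, "claw": 0.0}
    - {"ax": 24.1, "ay": 0.5, "az": -13.6, "x": 0.024, "y": -0.018, "z": 0, "claw": 0.0}
    - {"ax": 28.1, "ay": 0, "az": -15.8, "x": 0.028, "y": -0.021, "z": 0, "claw": 0.0}
    - {"ax": 32.1, "ay": -0.7, "az": -17.9, "x": 0.032, "y": -0.024, "z": 0, "claw": 0.0}
    - {"ax": 36.2, "ay": -1.5, "az": -20, "x": 0.036, "y": -0.027, "z": 0, "claw": 0.0}
    - {"ax": 36.2, "ay": -1.5, "az": -20, "x": 0.036, "y": -0.027, "z": 0, "claw": 0.0}

```text
time_s: 16.15
tool_pos: [557.9, -97.7, 352.1]
tool_rot: [-1.452, -0.885, 1.215]
contact_force: [0.3, -0.7, -0.7]
finger_gap: 8.0
```

Run:
```python
from h import *
s=observe();print(s['tool_pos'],s['contact_force'].round(1),s['finger_gap'],s['joints'].round(2))
print(R.from_rotvec(s['tool_rot']).as_matrix().round(2))
cv2.imwrite('pics/s16.png',cv2.resize(optics.read_camera('scene'),None,fx=1.5,fy=1.5))
cv2.imwrite('pics/t16.png',cv2.resize(optics.read_camera('top'),None,fx=1.5,fy=1.5))
```

```text
[557.89096732 -97.70663321 352.06081927] [ 0.3 -0.7 -0.7] 8.000833740418553 [ 0.24  0.6   0.52  1.78 -1.28  1.9  -0.66]
[[ 0.23 -0.06 -0.97]
 [ 0.94 -0.23  0.24]
 [-0.24 -0.97  0.01]]
```

View pics/s16.png

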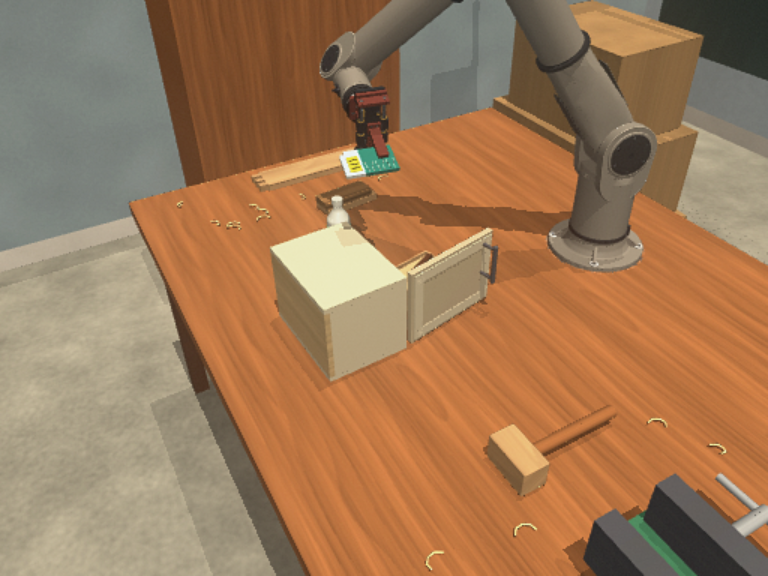

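View pics/t16.png

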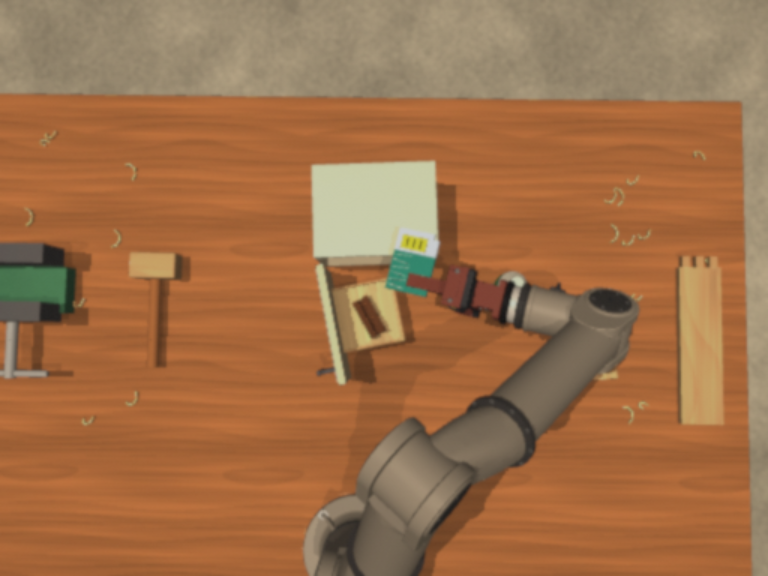

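Call:
move_arm:
  commands:
    - {"ax": -1, "ay": 0, "az": -1, "x": 0.002, "y": 0, "z": 0.0, "claw": 0.0}
    - {"ax": -2, "ay": 0, "az": -1, "x": 0.004, "y": 0, "z": 0.0, "claw": 0.0}
    - {"ax": -3, "ay": 0, "az": -1, "x": 0.005, "y": 0, "z": 0, "claw": 0.0}
    - {"ax": -3, "ay": 0, "az": -1, "x": 0.005, "y": 0, "z": 0, "claw": 0.0}
    - {"ax": -3, "ay": 0, "az": -1, "x": 0.005, "y": 0, "z": 0, "claw": 0.0}
    - {"ax": -3, "ay": 0, "az": -1, "x": 0.005, "y": 0, "z": 0, "claw": 0.0}
    - {"ax": -3, "ay": 0, "az": -1, "x": 0.005, "y": 0, "z": 0, "claw": 0.0}
    - {"ax": -3, "ay": 0, "az": -1, "x": 0.005, "y": 0, "z": 0, "claw": 0.0}
    - {"ax": -3, "ay": 0, "az": -1, "x": 0.005, "y": 0, "z": 0, "claw": 0.0}
    - {"ax": -3, "ay": 0, "az": -1, "x": 0.005, "y": 0, "z": 0, "claw": 0.0}

```text
time_s: 17.25
tool_pos: [563.6, -97.3, 353.7]
tool_rot: [-1.502, -0.848, 1.235]
contact_force: [-0.5, -0.0, -0.5]
finger_gap: 8.1
```

Run:
```python
from h import *
s=observe();print(s['tool_pos'],s['contact_force'].round(1),s['finger_gap'],s['joints'].round(3),abs(s['dq']).max())
print(R.from_rotvec(s['tool_rot']).as_matrix().round(2))
crop('scene',190,80,340,230,4,'pics/s17.png')
crop('top',195,125,355,245,5,'pics/t17.png')
s=observe();print(s['tool_pos'],abs(s['dq']).max(),s['joints'].round(3))
```

```text
[563.60560932 -97.25071838 353.70135769] [-0.5 -0.  -0.5] 8.107734010394985 [ 0.22   0.576  0.536  1.783 -1.266  1.851 -0.676] 0.003309557925355776
[[ 0.24 -0.06 -0.97]
 [ 0.93 -0.28  0.25]
 [-0.29 -0.96 -0.01]]
[563.62312912 -97.21543426 353.74561873] 0.0022294019385716455 [ 0.219  0.576  0.536  1.783 -1.266  1.851 -0.676]
```

View pics/s17.png

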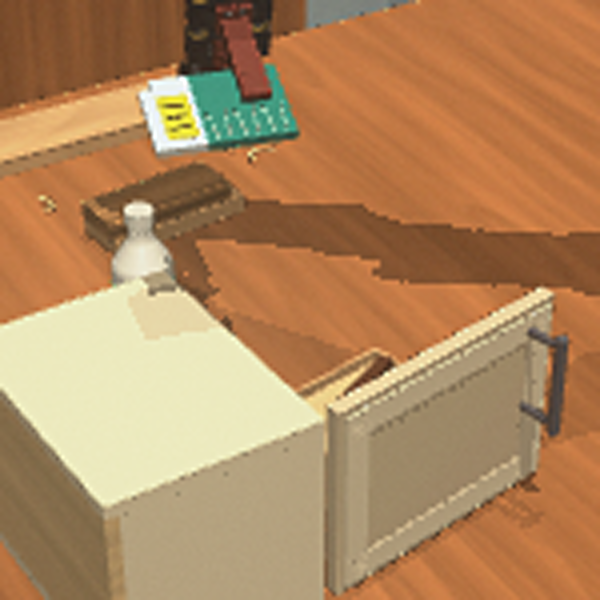

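View pics/t17.png

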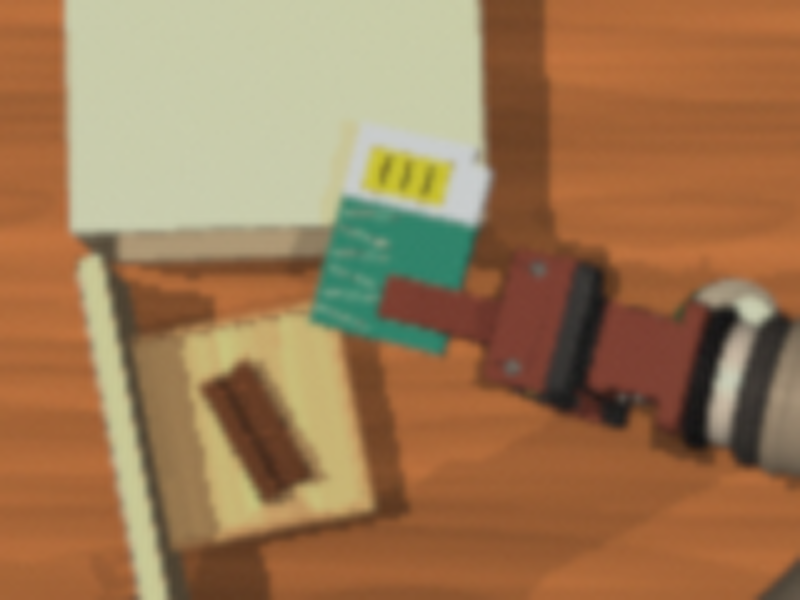

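Both pictures show the label face up, the fingers on the teal part and the white end with its notch uncovered. The stand is on its shelf and the door is wide open. The arm is still, so I'm handing in.

```bash
python3 -c "
from station import manip,observe
print(manip.close_job())
s=observe();print(s['time_s'],s['tool_pos'],s['finger_gap'])"
```

```text
the job is handed in; nothing more can be done
None
the job is handed in; nothing more can be done
```

I swung the door open by its handle to about 1.4 rad and picked the template out by its tinted end. I then raised it above the cabinet, turned the label face up and handed the job in at about 17.4 s, still holding it. The hand-in gave no verdict.

**Last checks, just before hand-in:**
- **Grip:** the finger opening was 8.1 mm on the 8 mm plate and the arm was at rest. The fingers sat about 30 mm from the template's centre on the teal part, with the frosted end and its notch uncovered.
- **Pose:** the gripper tip (TCP) was at z = 354 mm, and the label face was up to within about 0.3 rad of level.
- **Surroundings:** the pictures showed the door open, the stand upright on its shelf, and the glue and offcuts where they started. The mallet was also in place in the wide pictures about a second earlier.

No check failed or disagreed. The wrist camera put the handle about 2 to 3 mm from the top camera's estimate, within the calibration accuracy. Late in the turn joint 6 came close to its limit (1.90 of 1.92 rad), so I backed it off to 1.85 before handing in.

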